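Set out the brow-tint station

TASK

Set out the brow-tint station: lay the long white palette in the bamboo palette rest and the short green palette on top of it, both pushed home against the rest's back and left fences. Stand the three dropper bottles in the wells of the bamboo bottle rack: the black-capped tint, which is dripped on the palettes, in the well nearest the palette rest, the blue-capped rinse in the well farthest from it, and the teal-capped developer between the two. Leave the white cup, the roll of tape and the amber bottle standing where they are.

Things in the scene. Friction and masses are not known exactly. Their poses are not given: they have to be found in the camera images.
- palette_rest: fixed bamboo rest, 32 mm high. Origin: seat centre, on worktop; x to its back (away from robot), y left, z up. Floor at z 6. Inner faces: back fence x +23, left fence y +65; front and right open. Finger gap in back fence y -20 to +38, the floor there cut away beyond x +-10. Pushed home: long palette's origin (0, 0, 6), short one's (0, 17.5, 16), long sides along y (mm)
- bottle_rack: bamboo block with three round wells, fixed, 70 (x) x 188 (y) x 26 (z) mm, to the right or left of the palette rest. Origin: centre of its underside, on the worktop; x away from the robot, y to its left, z up. Wells 46 mm wide, 20 mm deep (floor at z = 6 mm), centres at y = -58, 0, +58 mm
- long_palette: white glazed mixing palette, a loose flat plate 46 (x) x 130 (y) x 10 (z) mm, 0.13 kg, lying flat, marked with four rings. Origin: centre of its underside
- short_palette: green mixing palette, a loose flat plate 46 (x) x 95 (y) x 10 (z) mm, 0.10 kg, lying flat, marked with three rings. Origin: centre of its underside
- tint_bottle: white dropper bottle with a black nozzle cap (tint), round, 34 mm in diameter, 80 mm tall, straight body up to about 45 mm, 0.05 kg, standing loose. Origin: centre of its underside, z up
- developer_bottle: white dropper bottle with a teal nozzle cap (developer), round, 32 mm in diameter, 74 mm tall, straight body up to about 42 mm, 0.05 kg, standing loose. Origin: centre of its underside, z up
- rinse_bottle: white dropper bottle with a blue nozzle cap (rinse), round, 34 mm in diameter, 86 mm tall, straight body up to about 48 mm, 0.05 kg, standing loose. Origin: centre of its underside, z up
- white_cup: empty white cup, 64 mm across, 61 mm tall, loose, between the rest and the rack: to be left alone. Origin: centre of its underside
- tape_roll: roll of white tape lying flat, 66 mm across, 19 mm high, loose: to be left alone. Origin: centre of its underside
- amber_dropper: amber glass bottle with a black dropper top, 34 mm across, 102 mm tall, loose, at the back: to be left alone. Origin: centre of its underside
Things that resemble listed ones, but are neither listed nor needed, are in the scene too. What is shaped like the rinse_bottle but pink or yellow is not meant.

How it is judged:
At the end, for the whole second after the job is handed in: Long palette on the rest's floor, short one flat on it, each within 4 mm of touching the back and left fences, square within 0.05 rad. Bottles upright on the well floors, within 9 mm of centre: tint nearest the palette rest, developer in the middle, rinse farthest. All released, at rest (x of long_palette in the frame of palette_rest between -0.004 and 0.003 m and y of long_palette in the frame of palette_rest between -0.004 and 0.003 m and z of long_palette in the frame of palette_rest between 0.003 and 0.009 m and angle between the y axis of each of long_palette, short_palette and the y axis of palette_rest, either way round below 0.05 rad and angle between each of long_palette, short_palette's own z axis and vertical below 0.06 rad and linear speed of each of long_palette, short_palette, tint_bottle, developer_bottle, rinse_bottle below 0.02 m/s and angular speed of each of long_palette, short_palette, tint_bottle, developer_bottle, rinse_bottle below 0.2 rad/s and x of short_palette in the frame of palette_rest between -0.004 and 0.003 m and y of short_palette in the frame of palette_rest between 0.0135 and 0.0205 m and z of short_palette in the frame of palette_rest between 0.013 and 0.019 m and z of tint_bottle in the frame of bottle_rack between 0.003 and 0.01 m and angle between each of tint_bottle, developer_bottle, rinse_bottle's own z axis and vertical below 0.1 rad and z of developer_bottle in the frame of bottle_rack between 0.003 and 0.01 m and z of rinse_bottle in the frame of bottle_rack between 0.003 and 0.01 m and ((y of palette_rest in the frame of bottle_rack above 0 m and x of tint_bottle in the frame of bottle_rack between -0.009 and 0.009 m and y of tint_bottle in the frame of bottle_rack between 0.049 and 0.067 m and x of developer_bottle in the frame of bottle_rack between -0.009 and 0.009 m and y of developer_bottle in the frame of bottle_rack between -0.009 and 0.009 m and x of rinse_bottle in the frame of bottle_rack between -0.009 and 0.009 m and y of rinse_bottle in the frame of bottle_rack between -0.067 and -0.049 m) or (y of palette_rest in the frame of bottle_rack below 0 m and x of tint_bottle in the frame of bottle_rack between -0.009 and 0.009 m and y of tint_bottle in the frame of bottle_rack between -0.067 and -0.049 m and x of developer_bottle in the frame of bottle_rack between -0.009 and 0.009 m and y of developer_bottle in the frame of bottle_rack between -0.009 and 0.009 m and x of rinse_bottle in the frame of bottle_rack between -0.009 and 0.009 m and y of rinse_bottle in the frame of bottle_rack between 0.049 and 0.067 m))).
It fails at once if the white cup is shoved more than 25 mm or knocked over (distance of white_cup from where it was at the start of the episode above 0.025 m or angle between white_cup's own z axis and vertical above 0.4 rad).
It fails at once if the roll of tape is shoved more than 25 mm or knocked over (distance of tape_roll from where it was at the start of the episode above 0.025 m or angle between tape_roll's own z axis and vertical above 0.4 rad).
It fails at once if the amber bottle is shoved more than 25 mm or knocked over (distance of amber_dropper from where it was at the start of the episode above 0.025 m or angle between amber_dropper's own z axis and vertical above 0.4 rad).
It also fails if it takes over 106 s, if anything falls off the work surface, if the arm or the gripper's body presses on something with over 40 N, if the wrist force passes 120 N, or if a joint passes its speed limit or range.

ROBOT

A 6-joint arm with a two-finger parallel gripper is mounted at the origin on a cart in front of the work surface, level with it; the furniture and walls round the work are solid. World frame = base frame: x ahead of the robot, y to its left, z up, the work surface at z = 0. Lengths are in m, angles in rad, forces in N, time in s.
With the tool pointing down it reaches from about 0.275 to 0.975 m from the base axis. Payload 8.4 kg.
Tool frame: the origin (TCP) lies midway between the tips of the shut fingers; the grasp point (between the pads) lies 19 mm behind it; z points along the fingers, y is the line along which they close (so a half turn about z gives the same grasp; the last joint's range is limited). The gripper opens to 92 mm and grips with 3 to 60 N. Pads are 20 mm wide; open, the fingers measure 128 mm over their backs; the gripper's body (75 mm by 189 mm) begins 69 mm behind the grasp point.
Start: joints at [-1.114, 0.353, 1.633, -0, 1.155, -0.002], TCP at [0.277, -0.56, 0.176] pointing down, gripper open.
Joint ranges: [-2.63, 2.63], [-0.92, 2.1], [0.06, 2.66], [-1.3, 4.44], [0, 2.69], [-3.02, 3.02]. Speed limits (rad/s): [2.22, 2.22, 2.79, 3.14, 3.14, 3.14].

INTERFACE

Orientations are given as a rotation vector (axis times angle).
In Python, from workcell import ctrl gives the robot as it stands.
- The arm moves only by the tool move_arm, never from a script. Its argument "motion" is a list of rows, each an object of numbers: "hand": the finger opening in cm, from 0 to 9.19; "dx", "dy", "dz": the shift along the tool's x, y, z in cm; "ax", "ay", "az": the turn, a rotation vector about the tool's x, y, z in degrees. In form: [{"hand": .., "dx": .., "dy": .., "dz": .., "ax": .., "ay": .., "az": ..}, ...]. A call has 1 to 10 rows; each row is the pose to reach, as a shift and turn from the pose commanded when the call began, along the tool's axes at that moment; what a row does not reach only later rows make up. A row lasts 1/8 s, in which the tool goes at most 62.5 mm and 10.7 degrees, less where a joint would pass 70% of its speed; a pose out of reach is approached as far as the arm can. A call with a gripper value outside its range is refused whole. The fingers move at their own pace and stop on an object; "force" is the grip in N (left out, the last holds). Time passes only in rows, so rows that repeat a pose let the fingers close. It gives the time, the measured TCP pose, the force, the opening and the grip force at its end, in the units of the state.
- ctrl.observe(): the state, without advancing time (a new reading comes with each control period).
- ctrl.read_camera(name): name is "scene" or "top" or "wrist"; returns the picture (400x640x3 uint8, red, green, blue); there is no depth.
- ctrl.calibration(name): a dict with "fx", "fy", "cx", "cy" (pixels), "extrinsics" (4x4, takes a point from camera to world coordinates); the wrist camera has in their place "tool_from_camera" (4x4, takes a point from camera to tool coordinates, whose origin is the TCP and whose axes are the flange's). Camera axes: x right, y down, z forward; pixel columns grow to the right and rows downward; lengths in m; the calibration is good to about 2 mm. A picture is of the moment at which its call begins: read the wrist's pose just before it. calibration takes no time and is no camera call.
- ctrl.finish_job(): hands the job in; it is judged then, once.
The state is a dict: "clock": time; "q": joint angles; "joint_velocities": joint speeds; "tau": joint torques, N m; "tcp_pos": TCP position; "eef_rot": TCP orientation; "force": force on the tool from outside, world axes, zero at the start; "moment": the same for the moment, N m; "gripper_width": finger opening in m; "finger_force": force on a finger pad.
Only numpy, scipy, OpenCV 4.12 (cv2) and the standard library are available. Lean on these libraries where they do the work, as an engineer would, in place of code of your own. Each camera call takes 0.05 s, during which the arm holds its last target. There are 200 camera calls.

## Working session

There is one attempt and no reset: what is moved stays moved. The work goes in short steps, Python scripts to look and compute and a tool call to move; the robot and the scene stay as the last step left them, time stands still between calls to the robot, and variables do not carry over. Pictures are saved under pics/ and viewed, at most 14 in all, crops included, and the job is handed in when it is done.

Besides the shell and the picture viewer there is one more tool, called after "Request:" by a JSON object that holds its "name" and its "arguments", one argument or row to a line. move_arm: Moves the arm, as the interface text tells. Its arguments: {"type":"object","properties":{"motion":{"type":"array"},"force":{"type":"number"}},"required":["motion"]}

```bash
mkdir -p pics && python3 - <<'E'
from workcell import ctrl
import cv2,numpy as np
for n in("top","scene"):
    im=ctrl.read_camera(n);cv2.imwrite(f"pics/{n}0.png",im[:,:,::-1])
    c=ctrl.calibration(n);print(n,{k:(np.round(v,4).tolist()) for k,v in c.items()})
c=ctrl.calibration("wrist");print({k:(np.round(v,4).tolist()) for k,v in c.items()})
s=ctrl.observe();print(s['clock'],s['tcp_pos'],s['eef_rot'],s['gripper_width'])
E
```

```text
top {'fx': 408.602, 'fy': 408.602, 'cx': 321.7981, 'cy': 201.9885, 'extrinsics': [[-0.0068, -0.9937, 0.1116, 0.3917], [-0.9998, 0.0088, 0.0172, -0.0189], [-0.0181, -0.1114, -0.9936, 1.2019], [0.0, 0.0, 0.0, 1.0]]}
scene {'fx': 453.9596, 'fy': 453.9596, 'cx': 325.1588, 'cy': 196.6087, 'extrinsics': [[-0.6842, -0.2684, 0.6781, -0.3808], [-0.7288, 0.2845, -0.6228, 0.8405], [-0.0258, -0.9203, -0.3902, 0.56], [0.0, 0.0, 0.0, 1.0]]}
{'fx': 294.5506, 'fy': 294.5506, 'cx': 316.1642, 'cy': 198.4995, 'tool_from_camera': [[-0.0006, -0.9672, -0.254, 0.0711], [1.0, -0.0007, 0.0001, 0.0005], [-0.0003, -0.254, 0.9672, -0.2066], [0.0, 0.0, 0.0, 1.0]]}
0.1 [ 0.2765826  -0.55992345  0.1757456 ] [-3.05811632e+00 -7.14080141e-01  4.17944493e-04] 0.09192591876436132
```

View pics/top0.png

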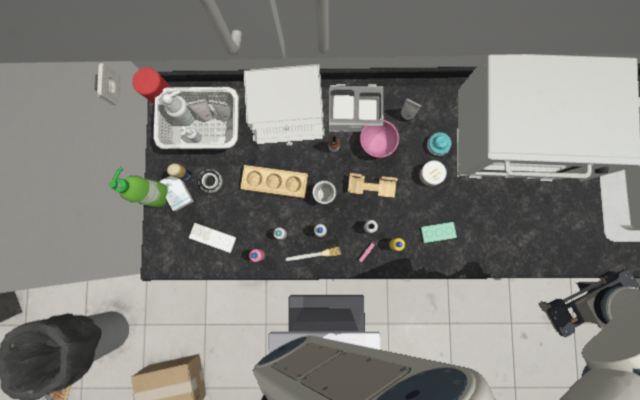

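View pics/scene0.png

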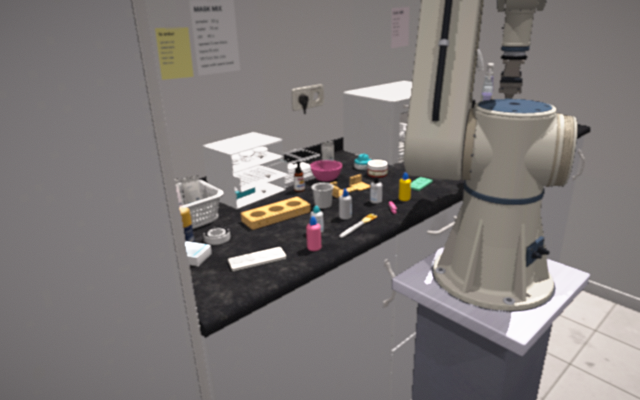

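The top view shows the rack at about (275,181) and the rest at (372,186), so the rest is to the right of the rack. The white palette is at (212,237) and the green one at (438,232). Three white bottles stand at (280,233), (320,230) and (371,227), with pink (257,255) and yellow (398,244) decoys. I'll enlarge the area to check the caps.

```bash
python3 - <<'E'
import cv2,numpy as np
im=cv2.imread("pics/top0.png")
cv2.imwrite("pics/crop1.png",cv2.resize(im[150:270,180:340],None,fx=5,fy=5,interpolation=cv2.INTER_CUBIC))
cv2.imwrite("pics/crop2.png",cv2.resize(im[150:270,300:460],None,fx=5,fy=5,interpolation=cv2.INTER_CUBIC))
E
```

```text
(no output)
```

View pics/crop1.png

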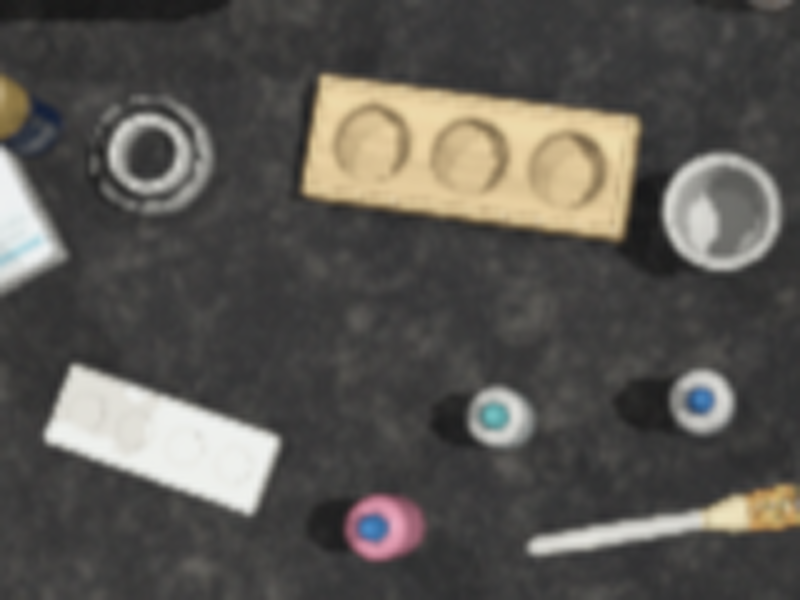

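View pics/crop2.png

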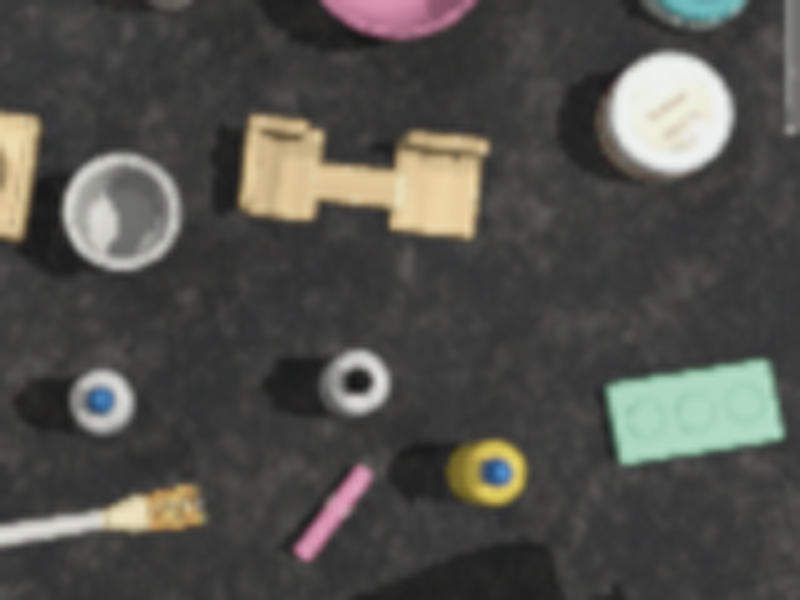

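The white-bodied bottles are teal-capped at (279,233), blue-capped at (320,230) and black-capped at (371,226). These are the developer, rinse and tint. The pink bottle (255,255) and yellow bottle (399,244) also have blue caps but coloured bodies, so I ignore them. Next come rough positions, then a closer wrist look.

```bash
cat > h.py <<'E'
from workcell import ctrl
import cv2,numpy as np
from scipy.spatial.transform import Rotation as R
def cam(n,s=None):
    c=ctrl.calibration(n)
    if n=="wrist":
        T=np.eye(4);T[:3,:3]=R.from_rotvec(s['eef_rot']).as_matrix();T[:3,3]=s['tcp_pos']
        E=T@np.array(c['tool_from_camera'])
    else:E=np.array(c['extrinsics'])
    return c['fx'],c['fy'],c['cx'],c['cy'],E
def onplane(C,uv,z):
    fx,fy,cx,cy,E=C;uv=np.atleast_2d(np.asarray(uv,float))
    d=np.c_[(uv[:,0]-cx)/fx,(uv[:,1]-cy)/fy,np.ones(len(uv))]@E[:3,:3].T
    o=E[:3,3];return o+d*((z-o[2])/d[:,2])[:,None]
def proj(C,p):
    fx,fy,cx,cy,E=C;q=(np.atleast_2d(p)-E[:3,3])@E[:3,:3];return np.c_[q[:,0]/q[:,2]*fx+cx,q[:,1]/q[:,2]*fy+cy]
def yaw(s=None):
    s=s or ctrl.observe();x=R.from_rotvec(s['eef_rot']).as_matrix()[:,0];return np.degrees(np.arctan2(x[1],x[0]))
def shift(p,yd,frm=None,fy=None):
    "cm shift in tool axes & az (deg) from current (or given) pose to TCP p, tool-down, tool x at world yaw yd"
    s=ctrl.observe();p0=s['tcp_pos'] if frm is None else np.array(frm)
    a=np.radians(yaw(s) if fy is None else fy);d=(np.array(p)-p0)*100
    M=np.array([[np.cos(a),np.sin(a),0],[np.sin(a),-np.cos(a),0],[0,0,-1]])
    return np.round(M@d,2), round(np.degrees(a)-yd,2)
def shot(name):
    s=ctrl.observe();im=ctrl.read_camera("wrist")[:,:,::-1].copy();cv2.imwrite(f"pics/{name}.png",im)
    np.save(f"pics/{name}.npy",np.r_[s['tcp_pos'],s['eef_rot']]);return im,cam("wrist",s)
def load(name):
    v=np.load(f"pics/{name}.npy");return cv2.imread(f"pics/{name}.png"),cam("wrist",dict(tcp_pos=v[:3],eef_rot=v[3:]))
E
python3 - <<'E'
from h import *
C=cam("top")
g=lambda o,u,v,z:onplane(C,[o+u/5,150+v/5],z)[0].round(3)
print("teal",g(180,495,415,.07),"rinse",g(180,700,400,.082),"tint",g(300,358,380,.076))
print("wells",[g(180,u,v,.026) for u,v in((372,143),(470,157),(568,169))])
print("cup",g(300,122,212,.06),"tape",g(180,150,155,.015))
print("white",[g(180,u,v,.01) for u,v in((70,365),(280,437),(252,515),(45,440))])
print("green",[g(300,u,v,.01) for u,v in((607,385),(768,360),(784,440),(620,465))])
print("rest",[g(300,u,v,.006) for u,v in((240,213),(472,238))],[g(300,u,v,.032) for u,v in((250,115),(490,140))])
print(shift([.40,0.02,.25],0),yaw())
E
```

```text
teal [0.433 0.12  0.07 ] rinse [0.44  0.006 0.082] tint [ 0.451 -0.136  0.076]
wells [array([0.594, 0.198, 0.026]), array([0.585, 0.141, 0.026]), array([0.578, 0.083, 0.026])]
cup [ 0.547 -0.007  0.06 ] tape [0.59  0.332 0.015]
white [array([0.467, 0.377, 0.01 ]), array([0.424, 0.253, 0.01 ]), array([0.379, 0.268, 0.01 ]), array([0.423, 0.391, 0.01 ])]
green [array([ 0.45 , -0.287,  0.01 ]), array([ 0.464, -0.381,  0.01 ]), array([ 0.417, -0.388,  0.01 ]), array([ 0.404, -0.293,  0.01 ])]
rest [array([ 0.553, -0.076,  0.006]), array([ 0.537, -0.212,  0.006])] [array([ 0.607, -0.081,  0.032]), array([ 0.591, -0.219,  0.032])]
(array([ 36.75, -46.53,  -7.43]), np.float64(26.29)) 26.28651042330848
```

```bash
python3 -c "
from h import *
print(shift([.47,-.13,.2],0))"
```

```text
(array([ 36.38, -29.98,  -2.43]), np.float64(26.29))
```

Request:
{"name": "move_arm", "arguments": {
  "motion": [
    {"hand": 9, "dx": 36.4, "dy": -30, "dz": -2.4, "az": 26.3},
    {"hand": 9, "dx": 36.4, "dy": -30, "dz": -2.4, "az": 26.3},
    {"hand": 9, "dx": 36.4, "dy": -30, "dz": -2.4, "az": 26.3},
    {"hand": 9, "dx": 36.4, "dy": -30, "dz": -2.4, "az": 26.3},
    {"hand": 9, "dx": 36.4, "dy": -30, "dz": -2.4, "az": 26.3},
    {"hand": 9, "dx": 36.4, "dy": -30, "dz": -2.4, "az": 26.3},
    {"hand": 9, "dx": 36.4, "dy": -30, "dz": -2.4, "az": 26.3},
    {"hand": 9, "dx": 36.4, "dy": -30, "dz": -2.4, "az": 26.3},
    {"hand": 9, "dx": 36.4, "dy": -30, "dz": -2.4, "az": 26.3},
    {"hand": 9, "dx": 36.4, "dy": -30, "dz": -2.4, "az": 26.3}
  ]
}}

```text
invalid input at $.motion[0]: expected keys hand, dx, dy, dz, ax, ay, az
```

```bash
python3 - <<'E'
from h import *
im,C=shot("w1")
print(ctrl.observe()['clock'],yaw())
E
```

```text
0.15 26.286501688978884
```

View pics/w1.png

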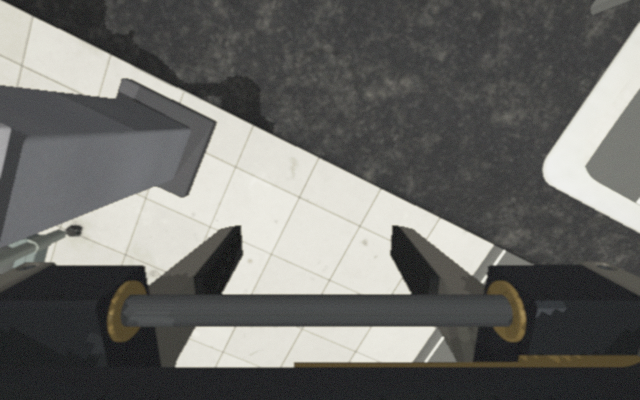

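The first move was refused because every row needs all seven keys. The picture shows the gripper covering the lower half of the wrist view, so I'll stand further back.

```bash
python3 -c "
from h import *
print(shift([.42,-.12,.25],0))"
```

```text
(array([ 32.34, -33.1 ,  -7.42]), np.float64(26.29))
```

Request:
{"name": "move_arm", "arguments": {
  "motion": [
    {"hand": 9, "dx": 32.3, "dy": -33.1, "dz": -7.4, "ax": 0, "ay": 0, "az": 26.3},
    {"hand": 9, "dx": 32.3, "dy": -33.1, "dz": -7.4, "ax": 0, "ay": 0, "az": 26.3},
    {"hand": 9, "dx": 32.3, "dy": -33.1, "dz": -7.4, "ax": 0, "ay": 0, "az": 26.3},
    {"hand": 9, "dx": 32.3, "dy": -33.1, "dz": -7.4, "ax": 0, "ay": 0, "az": 26.3},
    {"hand": 9, "dx": 32.3, "dy": -33.1, "dz": -7.4, "ax": 0, "ay": 0, "az": 26.3},
    {"hand": 9, "dx": 32.3, "dy": -33.1, "dz": -7.4, "ax": 0, "ay": 0, "az": 26.3},
    {"hand": 9, "dx": 32.3, "dy": -33.1, "dz": -7.4, "ax": 0, "ay": 0, "az": 26.3},
    {"hand": 9, "dx": 32.3, "dy": -33.1, "dz": -7.4, "ax": 0, "ay": 0, "az": 26.3},
    {"hand": 9, "dx": 32.3, "dy": -33.1, "dz": -7.4, "ax": 0, "ay": 0, "az": 26.3},
    {"hand": 9, "dx": 32.3, "dy": -33.1, "dz": -7.4, "ax": 0, "ay": 0, "az": 26.3}
  ]
}}

```text
clock: 1.4
tcp_pos: [0.4195, -0.121, 0.2501]
eef_rot: [3.141, 0.0, -0.001]
force: [0.2, -0.1, -0.1]
gripper_width: 0.0897
finger_force: 0.0
```

```bash
python3 - <<'E'
from h import *
im,C=shot("w2")
s=ctrl.observe();print(s['clock'],yaw(),s['tcp_pos'],s['q'])
E
```

```text
1.45 -0.045368399458614254 [ 0.41934099 -0.1213367   0.25004213] [-2.84732054e-01 -2.19112013e-02  1.92004731e+00 -4.20380998e-04
  1.24410201e+00  1.28699106e+00]
```

View pics/w2.png

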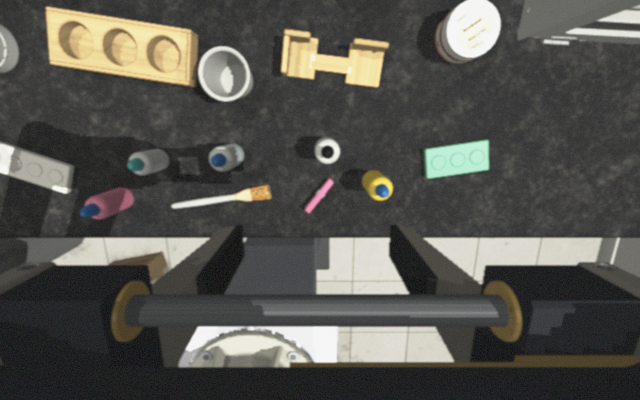

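The wrist view shows everything needed. The rest's blocks are at (300,52) and (368,62), with the back fences along the top. Black tint is at (327,151), blue rinse at (226,157) and teal developer at (148,162). The green palette is at (457,159), and the white one is cut off at left. I'll enlarge the rest and the shelf behind the rack.

```bash
python3 - <<'E'
import cv2,numpy as np
a=cv2.imread("pics/w2.png")[20:100,270:400];b=cv2.imread("pics/top0.png")[55:155,235:335];c=cv2.imread("pics/scene0.png")[120:240,190:330]
r=lambda i,w,h:cv2.resize(i,(w,h),interpolation=cv2.INTER_CUBIC)
o=np.zeros((600,800,3),np.uint8);o[:400,:650]=r(a,650,400)
o[400:600,:200]=r(b,200,200);o[360:600,210:490]=r(c,280,240)
o=np.zeros((600,800,3),np.uint8);o[:320,:520]=r(a,520,320);o[330:600,:270]=r(b,270,270);o[330:600,300:615]=r(c,315,270)
cv2.imwrite("pics/crop3.png",o)
E
```

```text
(no output)
```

View pics/crop3.png

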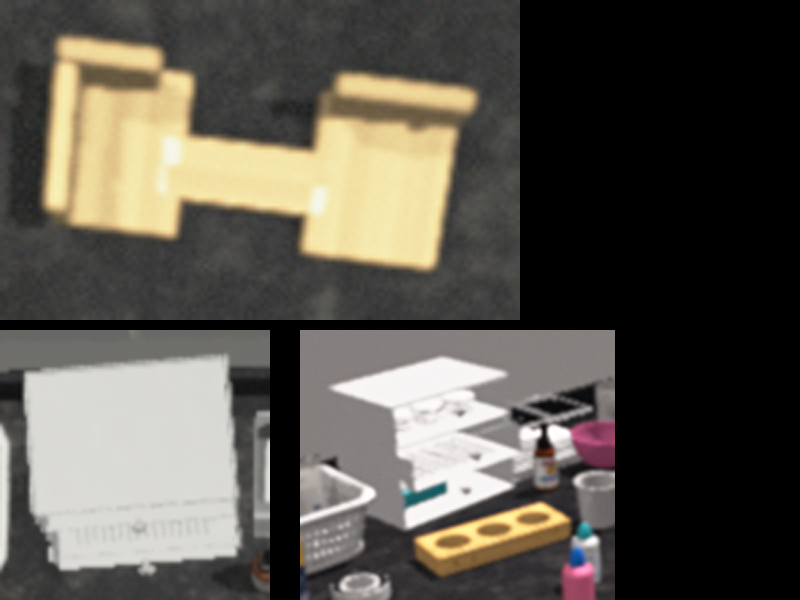

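```bash
python3 - <<'E'
from h import *
T=cam("top");im,W=load("w2")
print("shelf",[onplane(T,p,z)[0].round(3) for p,z in(((258,141),.0),((258,141),.13),((320,137),.13),((250,121),.25))])
print("wellsW",onplane(W,[(78,41),(121,47),(165,54)],.026).round(4).tolist())
g=lambda pts,z:onplane(W,[(270+x/4,20+y/4) for x,y in pts],z)[:,:2]
y65=g([(73,140)],.032)
fr=g([(70,222),(178,237),(302,252),(435,268)],.006)
bf=g([(78,66),(160,78),(338,95),(470,113)],.032)
lf=g([(79,66),(69,212)],.032);rt=g([(455,125),(435,268)],.006)
gap=g([(192,75),(178,237),(318,120),(302,252)],.006);fg=g([(162,50),(336,75)],.032)
th=np.polyfit(*np.r_[fr-fr.mean(0)*1][:,::-1].T,1);th2=np.polyfit(bf[:,1],bf[:,0],1)
print("slopes deg",np.degrees(np.arctan([th[0],th2[0]])))
a=-np.arctan((th[0]+th2[0])/2);X=np.array([np.cos(a),np.sin(a)]);Y=np.array([-np.sin(a),np.cos(a)])
print("yaw",np.degrees(a))
for n,p in(("fr",fr),("bf",bf),("lf",lf),("rt",rt),("gap",gap),("fg",fg)):print(n,"x",(p@X).round(4),"y",(p@Y).round(4))
xc=(bf@X).mean()-.023;yc=(lf@Y).mean()-.065
print("centre",xc*X+yc*Y,xc,yc)
def rect(im,C,lo,hi,box):
    h=cv2.cvtColor(im,cv2.COLOR_BGR2HSV);m=cv2.inRange(h,lo,hi);k=np.zeros_like(m);x0,y0,x1,y1=box;k[y0:y1,x0:x1]=m[y0:y1,x0:x1]
    k=cv2.morphologyEx(k,cv2.MORPH_OPEN,np.ones((3,3)))
    c=max(cv2.findContours(k,0,2)[0],key=cv2.contourArea)
    p=onplane(C,c[:,0],.01)[:,:2].astype(np.float32);return cv2.minAreaRect(p*1000)
tp=cv2.imread("pics/top0.png")
print("greenW",rect(im,W,(60,50,90),(95,200,255),(400,120,520,200)))
print("greenT",rect(tp,T,(60,50,90),(95,200,255),(400,200,480,260)))
print("whiteT",rect(tp,T,(0,0,150),(180,50,255),(180,215,245,260)))
# bottles: cap tops, two views
print("caps W", [onplane(W,[p],z)[0].round(4) for p,z in(((135,164),.07),((216,159),.082),((327,152),.076))])
E
```

```text
shelf [array([0.714, 0.193, 0.   ]), array([0.679, 0.17 , 0.13 ]), array([0.688, 0.003, 0.13 ]), array([0.696, 0.169, 0.25 ])]
wellsW [[0.5936, 0.1936, 0.026], [0.5863, 0.1379, 0.026], [0.5778, 0.0805, 0.026]]
slopes deg [6.69853759 5.99861696]
yaw -6.34881510578529
fr x [0.5592 0.5585 0.5584 0.5583] y [-0.0193 -0.0581 -0.1028 -0.1511]
bf x [0.6033 0.6028 0.6042 0.6037] y [-0.0206 -0.0475 -0.1059 -0.1498]
lf x [0.6034 0.559 ] y [-0.0209 -0.0214]
rt x [0.6056 0.5583] y [-0.1504 -0.1511]
gap x [0.6111 0.5585 0.6019 0.5584] y [-0.0572 -0.0581 -0.1025 -0.1028]
fg x [0.611 0.61 ] y [-0.0472 -0.1044]
centre [ 0.56740301 -0.14980789] 0.5804891106536433 -0.0861450804211344
greenW ((434.9110107421875, -334.44708251953125), (48.43549346923828, 97.66109466552734), 8.609017372131348)
greenT ((435.4890441894531, -335.59423828125), (49.36417770385742, 98.40673065185547), 8.524740219116211)
whiteT ((424.7386169433594, 323.48419189453125), (132.01959228515625, 47.74229049682617), 70.33570861816406)
caps W [array([0.4363, 0.1166, 0.07  ]), array([0.4443, 0.0055, 0.082 ]), array([ 0.4525, -0.1357,  0.076 ])]
```

Estimates:
- The rest's centre is at (0.567,-0.150), yaw -6.35°, with the floor gap at about y -16 to +28 in its frame.
- The wells are at about (.594,.196), (.586,.139) and (.578,.082).
- The white palette's long axis is at 70.3°.

I'll take the long palette first.

Request:
{"name": "move_arm", "arguments": {
  "motion": [
    {"hand": 6.6, "dx": 0.8, "dy": -44.8, "dz": 14, "ax": 0, "ay": 0, "az": -70.3},
    {"hand": 6.6, "dx": 0.8, "dy": -44.8, "dz": 14, "ax": 0, "ay": 0, "az": -70.3},
    {"hand": 6.6, "dx": 0.8, "dy": -44.8, "dz": 14, "ax": 0, "ay": 0, "az": -70.3},
    {"hand": 6.6, "dx": 0.8, "dy": -44.8, "dz": 14, "ax": 0, "ay": 0, "az": -70.3},
    {"hand": 6.6, "dx": 0.8, "dy": -44.8, "dz": 14, "ax": 0, "ay": 0, "az": -70.3},
    {"hand": 6.6, "dx": 0.8, "dy": -44.8, "dz": 14, "ax": 0, "ay": 0, "az": -70.3},
    {"hand": 6.6, "dx": 0.8, "dy": -44.8, "dz": 14, "ax": 0, "ay": 0, "az": -70.3},
    {"hand": 6.6, "dx": 0.8, "dy": -44.8, "dz": 14, "ax": 0, "ay": 0, "az": -70.3},
    {"hand": 6.6, "dx": 0.8, "dy": -44.8, "dz": 14, "ax": 0, "ay": 0, "az": -70.3}
  ]
}}

```text
clock: 2.58
tcp_pos: [0.428, 0.3276, 0.109]
eef_rot: [2.568, 1.809, -0.003]
force: [0.8, 0.3, 0.4]
gripper_width: 0.066
finger_force: 0.0
```

```bash
python3 - <<'E'
from h import *
s=ctrl.observe();print(s['clock'],s['tcp_pos'],yaw());print(shift([.427,.327,.003],70.3))
E
```

```text
2.575 [0.42799745 0.32763514 0.10903858] 70.32715482730578
(array([-0.09, -0.07, 10.6 ]), np.float64(0.03))
```

Request:
{"name": "move_arm", "arguments": {
  "force": 25,
  "motion": [
    {"hand": 6.6, "dx": 0, "dy": 0, "dz": 6, "ax": 0, "ay": 0, "az": 0},
    {"hand": 6.6, "dx": 0, "dy": 0, "dz": 10.5, "ax": 0, "ay": 0, "az": 0},
    {"hand": 6.6, "dx": 0, "dy": 0, "dz": 10.5, "ax": 0, "ay": 0, "az": 0},
    {"hand": 4, "dx": 0, "dy": 0, "dz": 10.5, "ax": 0, "ay": 0, "az": 0},
    {"hand": 4, "dx": 0, "dy": 0, "dz": 10.5, "ax": 0, "ay": 0, "az": 0},
    {"hand": 4, "dx": 0, "dy": 0, "dz": 10.5, "ax": 0, "ay": 0, "az": 0},
    {"hand": 4, "dx": 0, "dy": 0, "dz": 10.5, "ax": 0, "ay": 0, "az": 0},
    {"hand": 4, "dx": 0, "dy": 0, "dz": 8, "ax": 0, "ay": 0, "az": 0},
    {"hand": 4, "dx": 0, "dy": 0, "dz": 0, "ax": 0, "ay": 0, "az": 0},
    {"hand": 4, "dx": 0, "dy": 0, "dz": -1, "ax": 0, "ay": 0, "az": 0}
  ]
}}

```text
clock: 3.82
tcp_pos: [0.429, 0.3284, 0.1237]
eef_rot: [-2.569, -1.809, -0.006]
force: [0.6, -0.2, -0.8]
gripper_width: 0.0398
finger_force: 0.0
```

```bash
python3 - <<'E'
from h import *
s=ctrl.observe();print(s['clock'],s['tcp_pos'],yaw(),s['gripper_width'],s['finger_force'])
a=np.radians(-6.35);c=np.array([.5674,-.1498])
p=c+np.array([np.cos(a),np.sin(a)])*-.004+np.array([-np.sin(a),np.cos(a)])*(.006-.004)
print(p,shift([*p,.07],83.65))
E
```

```text
3.825 [0.4290425  0.32843256 0.12368275] 70.30077907989491 0.039756179277769185 0.0
[ 0.56364574 -0.14736986] (array([-40.26,  28.71,   5.37]), np.float64(-13.35))
```

The gripper closed to the commanded 40 mm with no grip force, so the palette was not held. I'll look.

```bash
python3 - <<'E'
from h import *
im,W=shot("w3")
t=ctrl.read_camera("top")[:,:,::-1];cv2.imwrite("pics/top1.png",t)
o=np.zeros((500,640,3),np.uint8);o[:250]=im[:250];o[250:]=cv2.resize(t[180:280,140:396],(640,250));cv2.imwrite("pics/m3.png",o)
E
```

```text
(no output)
```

View pics/m3.png

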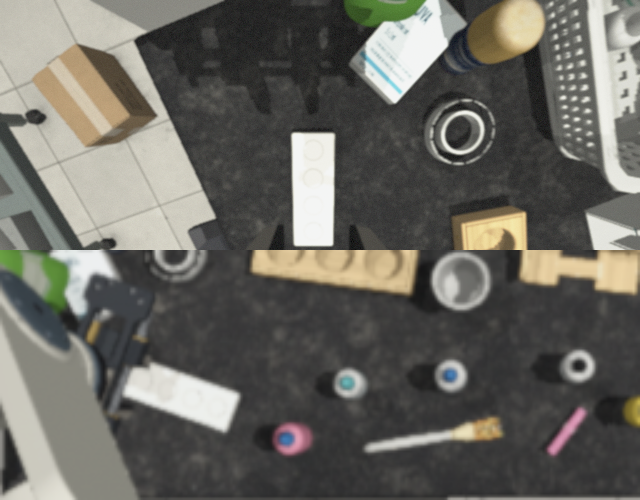

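The palette is still flat on the table between the fingers, so the fingers were probably still closing when I lifted. I'll measure it again and retry with more closing time.

```bash
python3 - <<'E'
from h import *
im,W=load("w3")
m=cv2.inRange(cv2.cvtColor(im,cv2.COLOR_BGR2HSV),(0,0,170),(180,60,255));k=np.zeros_like(m);k[120:256,285:342]=m[120:256,285:342]
c=max(cv2.findContours(k,0,2)[0],key=cv2.contourArea)
r=cv2.minAreaRect((onplane(W,c[:,0],.01)[:,:2]*1000).astype(np.float32));print(r,cv2.boundingRect(c))
print(shift([.427,.327,.004],70.3))
E
```

```text
((424.23199462890625, 324.6025390625), (128.21836853027344, 46.14261245727539), 70.23277282714844) (292, 133, 43, 113)
(array([-0.29, -0.2 , 12.  ]), np.float64(0.0))
```

Request:
{"name": "move_arm", "arguments": {
  "force": 25,
  "motion": [
    {"hand": 6.2, "dx": 0, "dy": -0.3, "dz": 5, "ax": 0, "ay": 0, "az": 0},
    {"hand": 6.2, "dx": 0, "dy": -0.3, "dz": 8, "ax": 0, "ay": 0, "az": 0},
    {"hand": 6.2, "dx": 0, "dy": -0.3, "dz": 8, "ax": 0, "ay": 0, "az": 0},
    {"hand": 6.2, "dx": 0, "dy": -0.3, "dz": 12, "ax": 0, "ay": 0, "az": 0},
    {"hand": 6.2, "dx": 0, "dy": -0.3, "dz": 12, "ax": 0, "ay": 0, "az": 0}
  ]
}}

```text
clock: 4.55
tcp_pos: [0.4237, 0.3274, -0.0007]
eef_rot: [2.569, 1.808, -0.006]
force: [-0.2, 0.9, 0.4]
gripper_width: 0.062
finger_force: 0.0
```

Request:
{"name": "move_arm", "arguments": {
  "force": 25,
  "motion": [
    {"hand": 3.5, "dx": 0, "dy": 0, "dz": 0, "ax": 0, "ay": 0, "az": 0},
    {"hand": 3.5, "dx": 0, "dy": 0, "dz": 0, "ax": 0, "ay": 0, "az": 0},
    {"hand": 3.5, "dx": 0, "dy": 0, "dz": 0, "ax": 0, "ay": 0, "az": 0},
    {"hand": 3.5, "dx": 0, "dy": 0, "dz": 0, "ax": 0, "ay": 0, "az": 0}
  ]
}}

```text
clock: 5.05
tcp_pos: [0.4254, 0.3287, 0.001]
eef_rot: [-2.569, -1.808, -0.001]
force: [0.4, -0.7, -0.3]
gripper_width: 0.0351
finger_force: 0.0
```

```bash
python3 - <<'E'
from h import *
im,W=shot("w4")
s=ctrl.observe();print(s['gripper_width'],s['finger_force'],s['tcp_pos'])
E
```

```text
0.034794324966955364 0.0 [0.42526145 0.32857923 0.00079031]
```

View pics/w4.png

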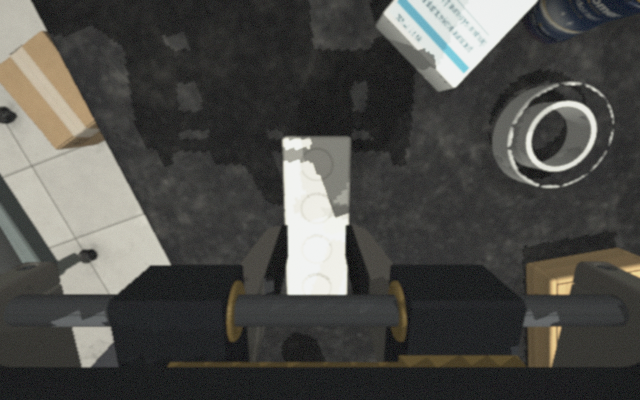

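The fingers look like they end about 40 mm short of the stated TCP: the tip corners at row 228 triangulate to tool z ≈ -0.043, and they hang above the palette. I'll open them and feel downward in small steps, watching the force.

Request:
{"name": "move_arm", "arguments": {
  "motion": [
    {"hand": 6.2, "dx": 0, "dy": 0, "dz": 0, "ax": 0, "ay": 0, "az": 0},
    {"hand": 6.2, "dx": 0, "dy": 0, "dz": 0, "ax": 0, "ay": 0, "az": 0},
    {"hand": 6.2, "dx": 0, "dy": 0, "dz": 0, "ax": 0, "ay": 0, "az": 0},
    {"hand": 6.2, "dx": 0, "dy": 0, "dz": 0.3, "ax": 0, "ay": 0, "az": 0},
    {"hand": 6.2, "dx": 0, "dy": 0, "dz": 0.3, "ax": 0, "ay": 0, "az": 0}
  ]
}}

```text
clock: 5.72
tcp_pos: [0.4249, 0.3283, -0.0029]
eef_rot: [2.569, 1.808, -0.001]
force: [0.6, -0.4, 0.1]
gripper_width: 0.062
finger_force: 0.0
```

Request:
{"name": "move_arm", "arguments": {
  "motion": [
    {"hand": 6.2, "dx": 0, "dy": 0, "dz": 0.5, "ax": 0, "ay": 0, "az": 0},
    {"hand": 6.2, "dx": 0, "dy": 0, "dz": 0.5, "ax": 0, "ay": 0, "az": 0}
  ]
}}

```text
clock: 5.98
tcp_pos: [0.4248, 0.3282, -0.0081]
eef_rot: [2.569, 1.808, -0.001]
force: [-0.6, 0.6, 1.1]
gripper_width: 0.0625
finger_force: 0.0
```

Request:
{"name": "move_arm", "arguments": {
  "motion": [
    {"hand": 6.2, "dx": 0, "dy": 0, "dz": 0.5, "ax": 0, "ay": 0, "az": 0},
    {"hand": 6.2, "dx": 0, "dy": 0, "dz": 0.5, "ax": 0, "ay": 0, "az": 0}
  ]
}}

```text
clock: 6.22
tcp_pos: [0.4248, 0.3282, -0.013]
eef_rot: [2.569, 1.808, -0.001]
force: [-0.5, -0.7, 0.7]
gripper_width: 0.0624
finger_force: 0.0
```

```bash
python3 - <<'E'
from h import *
im,W=shot("w5")
s=ctrl.observe();print(s['tcp_pos'],s['force'],s['q'],s['tau'])
E
```

```text
[ 0.424908    0.32833957 -0.012854  ] [-0.58098258 -0.46877444  0.2623971 ] [6.55096652e-01 4.76924508e-01 1.95817482e+00 1.83834202e-06
 7.06969826e-01 9.99147032e-01] [-9.46285149e-05 -5.58224666e+01 -2.15350360e+01  3.46898858e-02
 -8.03967705e-02 -9.02553347e-05]
```

View pics/w5.png

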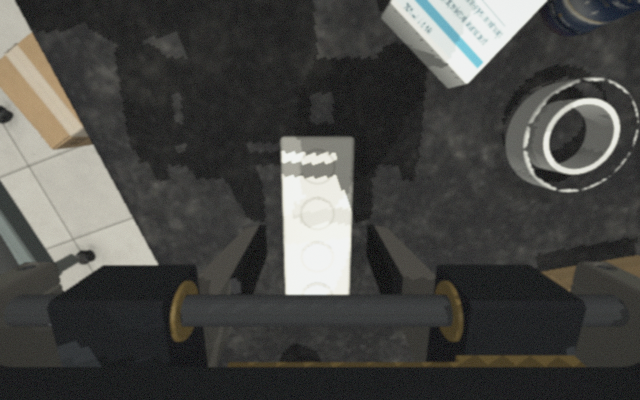

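With TCP at -13 mm there is still no contact and the tips are clearly above the table. So the stated TCP is roughly 40 mm beyond the real fingertips. I'll keep feeling down.

Request:
{"name": "move_arm", "arguments": {
  "motion": [
    {"hand": 6.2, "dx": 0, "dy": 0, "dz": 1.5, "ax": 0, "ay": 0, "az": 0},
    {"hand": 6.2, "dx": 0, "dy": 0, "dz": 2.0, "ax": 0, "ay": 0, "az": 0},
    {"hand": 6.2, "dx": 0, "dy": 0, "dz": 2.0, "ax": 0, "ay": 0, "az": 0}
  ]
}}

```text
clock: 6.65
tcp_pos: [0.4245, 0.328, -0.0334]
eef_rot: [2.569, 1.808, -0.002]
force: [-1.0, 0.9, 0.6]
gripper_width: 0.0622
finger_force: 0.0
```

Request:
{"name": "move_arm", "arguments": {
  "motion": [
    {"hand": 6.2, "dx": 0, "dy": 0, "dz": 0.3, "ax": 0, "ay": 0, "az": 0},
    {"hand": 6.2, "dx": 0, "dy": 0, "dz": 0.3, "ax": 0, "ay": 0, "az": 0}
  ]
}}

```text
clock: 6.9
tcp_pos: [0.4251, 0.3285, -0.0357]
eef_rot: [2.569, 1.808, -0.0]
force: [-0.3, -0.6, -0.3]
gripper_width: 0.0617
finger_force: 0.0
```

Request:
{"name": "move_arm", "arguments": {
  "motion": [
    {"hand": 6.2, "dx": 0, "dy": 0, "dz": 0.3, "ax": 0, "ay": 0, "az": 0},
    {"hand": 6.2, "dx": 0, "dy": 0, "dz": 0.3, "ax": 0, "ay": 0, "az": 0}
  ]
}}

```text
clock: 7.15
tcp_pos: [0.4254, 0.3287, -0.0378]
eef_rot: [-2.569, -1.809, -0.001]
force: [-2.0, -1.2, 11.5]
gripper_width: 0.0622
finger_force: 5.5
```

The tips touch the table at TCP z ≈ -0.037, so tip height is tcp z + 0.037. I'll back off 3 mm and grip.

Request:
{"name": "move_arm", "arguments": {
  "force": 25,
  "motion": [
    {"hand": 6.2, "dx": 0, "dy": 0, "dz": -0.4, "ax": 0, "ay": 0, "az": 0},
    {"hand": 4, "dx": 0, "dy": 0, "dz": -0.4, "ax": 0, "ay": 0, "az": 0},
    {"hand": 4, "dx": 0, "dy": 0, "dz": -0.4, "ax": 0, "ay": 0, "az": 0},
    {"hand": 4, "dx": 0, "dy": 0, "dz": -0.4, "ax": 0, "ay": 0, "az": 0},
    {"hand": 4, "dx": 0, "dy": 0, "dz": -0.4, "ax": 0, "ay": 0, "az": 0}
  ]
}}

```text
clock: 7.78
tcp_pos: [0.4251, 0.3285, -0.0347]
eef_rot: [-2.569, -1.808, 0.0]
force: [-1.0, -0.3, 0.1]
gripper_width: 0.0455
finger_force: 25.0
```

```bash
python3 - <<'E'
from h import *
a=np.radians(-6.35);c=np.array([.5674,-.1498])
p=c+np.array([np.cos(a),np.sin(a)])*-.003+np.array([-np.sin(a),np.cos(a)])*(0)
print(p,shift([*p,.06],83.65))
print(onplane(cam("top"),[(334,140)],.1))
E
```

```text
[ 0.56441841 -0.1494682 ] (array([-40.29,  29.24,  -9.47]), np.float64(-13.36))
[[ 0.68727746 -0.03469232  0.1       ]]
```

Request:
{"name": "move_arm", "arguments": {
  "motion": [
    {"hand": 4, "dx": 0, "dy": 0, "dz": -6, "ax": 0, "ay": 0, "az": 0},
    {"hand": 4, "dx": 0, "dy": 0, "dz": -9.5, "ax": 0, "ay": 0, "az": 0},
    {"hand": 4, "dx": -4, "dy": 2.9, "dz": -9.5, "ax": 0, "ay": 0, "az": 0},
    {"hand": 4, "dx": -8, "dy": 5.8, "dz": -9.5, "ax": 0, "ay": 0, "az": -4},
    {"hand": 4, "dx": -12.5, "dy": 9, "dz": -9.5, "ax": 0, "ay": 0, "az": -8},
    {"hand": 4, "dx": -17.5, "dy": 12.7, "dz": -9.5, "ax": 0, "ay": 0, "az": -13.3},
    {"hand": 4, "dx": -22.5, "dy": 16.3, "dz": -9.5, "ax": 0, "ay": 0, "az": -13.3},
    {"hand": 4, "dx": -27.5, "dy": 20, "dz": -9.5, "ax": 0, "ay": 0, "az": -13.3},
    {"hand": 4, "dx": -32.5, "dy": 23.6, "dz": -9.5, "ax": 0, "ay": 0, "az": -13.3},
    {"hand": 4, "dx": -37, "dy": 26.8, "dz": -9.5, "ax": 0, "ay": 0, "az": -13.3}
  ]
}}

```text
clock: 9.02
tcp_pos: [0.5526, -0.1125, 0.0601]
eef_rot: [-2.343, -2.093, 0.0]
force: [1.1, 0.3, -1.9]
gripper_width: 0.0455
finger_force: 25.0
```

```bash
python3 - <<'E'
from h import *
s=ctrl.observe();print(s['clock'],s['tcp_pos'],yaw(),s['gripper_width'],s['finger_force'])
print(shift([.5644,-.1495,-.015],83.65))
E
```

```text
9.025 [ 0.5526488  -0.11246562  0.06010521] 83.54899404711371 0.04548219428562644 25.000271201133728
(array([-3.55,  1.58,  7.51]), np.float64(-0.1))
```

Request:
{"name": "move_arm", "arguments": {
  "motion": [
    {"hand": 4, "dx": -3.6, "dy": 1.6, "dz": 0, "ax": 0, "ay": 0, "az": 0},
    {"hand": 4, "dx": -3.6, "dy": 1.6, "dz": 4.5, "ax": 0, "ay": 0, "az": 0},
    {"hand": 4, "dx": -3.6, "dy": 1.6, "dz": 5, "ax": 0, "ay": 0, "az": 0},
    {"hand": 4, "dx": -3.6, "dy": 1.6, "dz": 5, "ax": 0, "ay": 0, "az": 0}
  ]
}}

```text
clock: 9.52
tcp_pos: [0.5639, -0.1473, 0.0104]
eef_rot: [-2.341, -2.093, 0.001]
force: [0.8, 0.8, -1.4]
gripper_width: 0.0459
finger_force: 25.0
```

```bash
python3 - <<'E'
from h import *
im,W=shot("w6")
s=ctrl.observe();print(s['clock'],s['tcp_pos'],yaw())
cv2.imwrite("pics/w6c.png",cv2.resize(im[40:260,200:440],None,fx=2.5,fy=2.5,interpolation=cv2.INTER_CUBIC))
E
```

```text
9.575 [ 0.5647719  -0.14736542  0.01114499] 83.62890872459317
```

View pics/w6c.png

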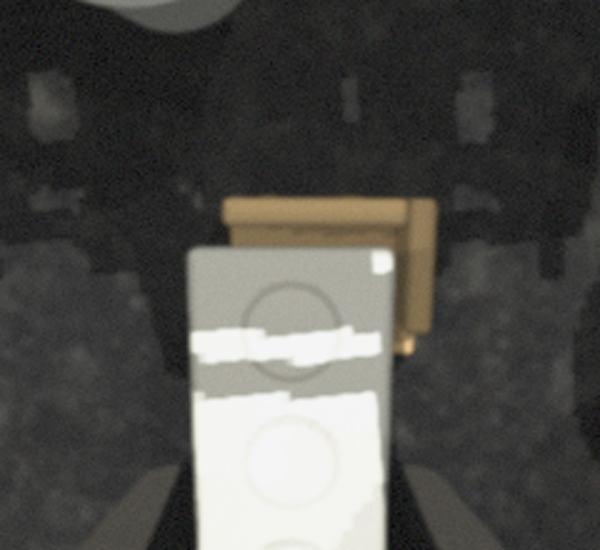

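The crop shows the palette's left end at row 248 and its back edge at column 392. The left fence's inner edge is at row 225 and the back fence's inner edge at column 408. I'll turn that into gaps.

```bash
python3 - <<'E'
from h import *
im,W=load("w6")
g=lambda pts,z:onplane(W,[(200+x/2.5,40+y/2.5) for x,y in pts],z)[:,:2]
a=np.radians(-6.35);c=np.array([.5674,-.1498]);M=np.array([[np.cos(a),-np.sin(a)],[np.sin(a),np.cos(a)]])
for n,p,z in(("lf inner",[(230,225),(405,224)],.032),("bf inner",[(408,226),(411,330)],.032),("pal end",[(195,247),(385,248)],.056),("pal back",[(393,260),(385,500)],.056),("pal front",[(188,260),(197,500)],.056)):
    print(n,((g(p,z)-c)@M*1000).round(1).tolist())
s=ctrl.observe();print((s['tcp_pos'][:2]-c)@M*1000)
E
```

```text
lf inner [[-18.2, 67.5], [24.6, 67.7]]
bf inner [[25.4, 67.2], [27.1, 41.5]]
pal end [[-23.8, 63.6], [16.9, 63.3]]
pal back [[18.7, 60.8], [18.7, 5.3]]
pal front [[-25.4, 60.8], [-25.4, 5.3]]
[-2.88124644  2.1289691 ]
```

Request:
{"name": "move_arm", "arguments": {
  "force": 15,
  "motion": [
    {"hand": 4, "dx": 0, "dy": 0.3, "dz": 2, "ax": 0, "ay": 0, "az": 0},
    {"hand": 4, "dx": 0, "dy": 0.3, "dz": 3.6, "ax": 0, "ay": 0, "az": 0},
    {"hand": 4, "dx": 0, "dy": 0.3, "dz": 3.8, "ax": 0, "ay": 0, "az": 0},
    {"hand": 4, "dx": 0, "dy": 0.3, "dz": 3.8, "ax": 0, "ay": 0, "az": 0}
  ]
}}

```text
clock: 10.07
tcp_pos: [0.5673, -0.148, -0.0279]
eef_rot: [-2.342, -2.094, 0.0]
force: [1.0, -0.0, -2.2]
gripper_width: 0.0457
finger_force: 15.0
```

Request:
{"name": "move_arm", "arguments": {
  "motion": [
    {"hand": 4, "dx": 0.3, "dy": 0.1, "dz": 0, "ax": 0, "ay": 0, "az": 0},
    {"hand": 4, "dx": 0.3, "dy": 0.1, "dz": 0, "ax": 0, "ay": 0, "az": 0}
  ]
}}

```text
clock: 10.32
tcp_pos: [0.5691, -0.1452, -0.0274]
eef_rot: [2.342, 2.094, 0.0]
force: [0.3, 0.2, -1.7]
gripper_width: 0.0458
finger_force: 15.0
```

Request:
{"name": "move_arm", "arguments": {
  "motion": [
    {"hand": 4, "dx": 0.2, "dy": 0.1, "dz": 0, "ax": 0, "ay": 0, "az": 0},
    {"hand": 4, "dx": 0.2, "dy": 0.1, "dz": 0, "ax": 0, "ay": 0, "az": 0}
  ]
}}

```text
clock: 10.58
tcp_pos: [0.5696, -0.1441, -0.0275]
eef_rot: [2.341, 2.094, -0.002]
force: [-1.9, -4.8, -1.3]
gripper_width: 0.0456
finger_force: 15.0
```

The left fence is touched (about 5 N). Now I'll ease towards the back fence.

Request:
{"name": "move_arm", "arguments": {
  "motion": [
    {"hand": 4, "dx": 0, "dy": 0.15, "dz": 0, "ax": 0, "ay": 0, "az": 0},
    {"hand": 4, "dx": 0, "dy": 0.15, "dz": 0, "ax": 0, "ay": 0, "az": 0}
  ]
}}

```text
clock: 10.82
tcp_pos: [0.5698, -0.144, -0.0278]
eef_rot: [-2.341, -2.093, 0.004]
force: [-5.0, -3.9, 1.7]
gripper_width: 0.0457
finger_force: 15.0
```

Request:
{"name": "move_arm", "arguments": {
  "motion": [
    {"hand": 4, "dx": 0, "dy": 0.15, "dz": 0, "ax": 0, "ay": 0, "az": 0},
    {"hand": 4, "dx": 0, "dy": 0.15, "dz": 0, "ax": 0, "ay": 0, "az": 0}
  ]
}}

```text
clock: 11.08
tcp_pos: [0.5697, -0.144, -0.0279]
eef_rot: [-2.339, -2.091, 0.007]
force: [-10.2, -3.7, 5.2]
gripper_width: 0.0459
finger_force: 15.0
```

Both fences are touched. I'll relax, open and lift.

Request:
{"name": "move_arm", "arguments": {
  "motion": [
    {"hand": 4, "dx": 0, "dy": -0.2, "dz": 0.1, "ax": 0, "ay": 0, "az": 0},
    {"hand": 6, "dx": 0, "dy": -0.2, "dz": 0.1, "ax": 0, "ay": 0, "az": 0},
    {"hand": 6, "dx": 0, "dy": -0.2, "dz": 0.1, "ax": 0, "ay": 0, "az": 0},
    {"hand": 6, "dx": 0, "dy": -0.2, "dz": 0.1, "ax": 0, "ay": 0, "az": 0},
    {"hand": 6, "dx": 0, "dy": -0.2, "dz": -5, "ax": 0, "ay": 0, "az": 0},
    {"hand": 6, "dx": 0, "dy": -0.2, "dz": -9, "ax": 0, "ay": 0, "az": 0},
    {"hand": 6, "dx": 0, "dy": -0.2, "dz": -9, "ax": 0, "ay": 0, "az": 0}
  ]
}}

```text
clock: 11.95
tcp_pos: [0.5737, -0.144, 0.0657]
eef_rot: [2.338, 2.09, 0.006]
force: [0.1, 1.0, 0.3]
gripper_width: 0.0601
finger_force: 0.0
```

```bash
python3 - <<'E'
from h import *
s=ctrl.observe();print(s['clock'],s['tcp_pos'],yaw(),s['gripper_width'])
# green: centre, long axis direction; grasp offset
c=np.array([.4352,-.335]);d=np.radians(98.6);u=np.array([np.cos(d),np.sin(d)])
p=c-u*.006;print(p,shift([*p,.03],98.6))
E
```

```text
11.95 [ 0.57369663 -0.14404694  0.06567674] 83.5920980959959 0.060054628376273504
[ 0.43609721 -0.34093254] (array([-21.1 , -11.48,   3.57]), np.float64(-15.01))
```

Request:
{"name": "move_arm", "arguments": {
  "motion": [
    {"hand": 6.4, "dx": -5, "dy": -2.7, "dz": 0, "ax": 0, "ay": 0, "az": -3},
    {"hand": 6.4, "dx": -10, "dy": -5.4, "dz": 0, "ax": 0, "ay": 0, "az": -8},
    {"hand": 6.4, "dx": -15, "dy": -8.2, "dz": 0, "ax": 0, "ay": 0, "az": -15},
    {"hand": 6.4, "dx": -21.1, "dy": -11.5, "dz": 0, "ax": 0, "ay": 0, "az": -15},
    {"hand": 6.4, "dx": -21.1, "dy": -11.5, "dz": 5, "ax": 0, "ay": 0, "az": -15},
    {"hand": 6.4, "dx": -21.1, "dy": -11.5, "dz": 5.5, "ax": 0, "ay": 0, "az": -15},
    {"hand": 6.4, "dx": -21.1, "dy": -11.5, "dz": 5.5, "ax": 0, "ay": 0, "az": -15}
  ]
}}

```text
clock: 12.82
tcp_pos: [0.4331, -0.3395, 0.0071]
eef_rot: [-2.047, -2.381, -0.0]
force: [0.3, 0.3, 0.2]
gripper_width: 0.0639
finger_force: 0.0
```

```bash
python3 - <<'E'
from h import *
im,W=shot("w7");s=ctrl.observe();print(s['clock'],s['tcp_pos'],yaw())
m=cv2.inRange(cv2.cvtColor(im,cv2.COLOR_BGR2HSV),(60,50,60),(95,220,255))
m=cv2.morphologyEx(m,cv2.MORPH_OPEN,np.ones((3,3)))
c=max(cv2.findContours(m,0,2)[0],key=cv2.contourArea);print(cv2.boundingRect(c))
r=cv2.minAreaRect((onplane(W,c[:,0],.01)[:,:2]*1000).astype(np.float32));print(r)
d=np.radians(98.6);u=np.array([np.cos(d),np.sin(d)]);q=(onplane(W,c[:,0],.01)[:,:2]-s['tcp_pos'][:2])@np.c_[u,[u[1],-u[0]]]
print("extent along tool x,y:",q.min(0),q.max(0))
E
```

```text
12.875 [ 0.43392612 -0.33985829  0.00794603] 98.64871944397593
(286, 150, 68, 125)
((434.70635986328125, -334.8328857421875), (46.55615997314453, 94.1772689819336), 8.593050956726074)
extent along tool x,y: [-0.04223369 -0.02175111] [0.05194333 0.02480573]
```

Request:
{"name": "move_arm", "arguments": {
  "force": 25,
  "motion": [
    {"hand": 6.4, "dx": 0, "dy": 0.1, "dz": 3, "ax": 0, "ay": 0, "az": 0},
    {"hand": 6.4, "dx": 0, "dy": 0.1, "dz": 4.2, "ax": 0, "ay": 0, "az": 0},
    {"hand": 6.4, "dx": 0, "dy": 0.1, "dz": 4.3, "ax": 0, "ay": 0, "az": 0},
    {"hand": 4, "dx": 0, "dy": 0.1, "dz": 4.3, "ax": 0, "ay": 0, "az": 0},
    {"hand": 4, "dx": 0, "dy": 0.1, "dz": 4.3, "ax": 0, "ay": 0, "az": 0},
    {"hand": 4, "dx": 0, "dy": 0.1, "dz": 4.3, "ax": 0, "ay": 0, "az": 0},
    {"hand": 4, "dx": 0, "dy": 0.1, "dz": 4.3, "ax": 0, "ay": 0, "az": 0}
  ]
}}

```text
clock: 13.75
tcp_pos: [0.4347, -0.3406, -0.0348]
eef_rot: [2.048, 2.38, 0.0]
force: [0.1, 0.0, 7.5]
gripper_width: 0.0455
finger_force: 25.0
```

```bash
python3 - <<'E'
from h import *
a=np.radians(-6.35);c=np.array([.5693,-.148]);M=np.array([[np.cos(a),-np.sin(a)],[np.sin(a),np.cos(a)]])
p=c+M@[-.003,.0075];print(p,shift([*p,.055],83.65),shift([*p,.055],83.65,frm=[.4347,-.3406,-.0348],fy=98.6))
E
```

```text
[ 0.56714792 -0.14021421] (array([17.84, 16.08, -8.98]), np.float64(14.93)) (array([17.83, 16.09, -8.98]), np.float64(14.95))
```

Request:
{"name": "move_arm", "arguments": {
  "motion": [
    {"hand": 4, "dx": 0, "dy": 0, "dz": -5, "ax": 0, "ay": 0, "az": 0},
    {"hand": 4, "dx": 0, "dy": 0, "dz": -9, "ax": 0, "ay": 0, "az": 0},
    {"hand": 4, "dx": 3.5, "dy": 3.2, "dz": -9, "ax": 0, "ay": 0, "az": 3},
    {"hand": 4, "dx": 7, "dy": 6.4, "dz": -9, "ax": 0, "ay": 0, "az": 7},
    {"hand": 4, "dx": 10.5, "dy": 9.5, "dz": -9, "ax": 0, "ay": 0, "az": 11},
    {"hand": 4, "dx": 14, "dy": 12.7, "dz": -9, "ax": 0, "ay": 0, "az": 15},
    {"hand": 4, "dx": 17.8, "dy": 16.1, "dz": -9, "ax": 0, "ay": 0, "az": 15},
    {"hand": 4, "dx": 17.8, "dy": 16.1, "dz": -7, "ax": 0, "ay": 0, "az": 15},
    {"hand": 4, "dx": 17.8, "dy": 16.1, "dz": -6, "ax": 0, "ay": 0, "az": 15},
    {"hand": 4, "dx": 17.8, "dy": 16.1, "dz": -6, "ax": 0, "ay": 0, "az": 15}
  ]
}}

```text
clock: 15.0
tcp_pos: [0.5656, -0.1404, 0.0236]
eef_rot: [-2.342, -2.092, 0.002]
force: [-0.1, 0.8, -0.9]
gripper_width: 0.0456
finger_force: 25.0
```

```bash
python3 - <<'E'
from h import *
im,W=shot("w8");s=ctrl.observe();print(s['clock'],s['tcp_pos'],yaw(),s['gripper_width'],s['finger_force'])
cv2.imwrite("pics/w8c.png",cv2.resize(im[40:260,200:440],None,fx=2.5,fy=2.5,interpolation=cv2.INTER_CUBIC))
E
```

```text
15.05 [ 0.56613791 -0.1406569   0.02423846] 83.53581331429956 0.04564274048450067 24.99976336956024
```

View pics/w8c.png

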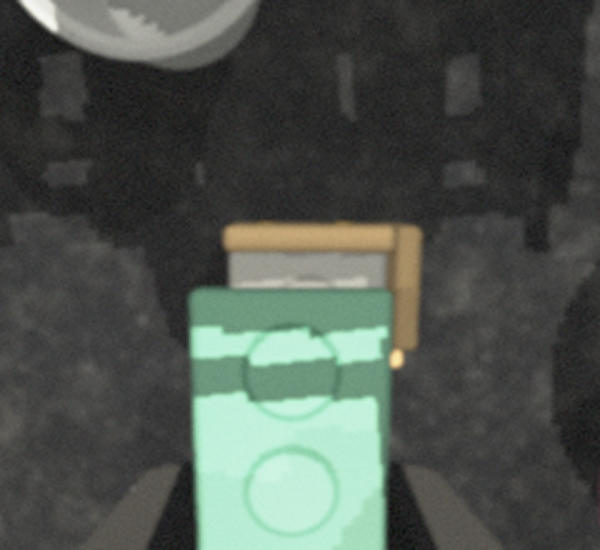

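The crop shows the white palette home in the corner, and the green one held just short of both fences. I'll lower it to 1.5 mm above and ease it home.

Request:
{"name": "move_arm", "arguments": {
  "force": 15,
  "motion": [
    {"hand": 4, "dx": 0, "dy": 0, "dz": 2, "ax": 0, "ay": 0, "az": 0},
    {"hand": 4, "dx": 0, "dy": 0, "dz": 4, "ax": 0, "ay": 0, "az": 0},
    {"hand": 4, "dx": 0, "dy": 0, "dz": 4.1, "ax": 0, "ay": 0, "az": 0},
    {"hand": 4, "dx": 0.2, "dy": 0.1, "dz": 4.1, "ax": 0, "ay": 0, "az": 0},
    {"hand": 4, "dx": 0.2, "dy": 0.1, "dz": 4.1, "ax": 0, "ay": 0, "az": 0}
  ]
}}

```text
clock: 15.68
tcp_pos: [0.5688, -0.1385, -0.0156]
eef_rot: [2.341, 2.093, 0.001]
force: [1.0, 0.6, -1.2]
gripper_width: 0.0461
finger_force: 15.0
```

Request:
{"name": "move_arm", "arguments": {
  "motion": [
    {"hand": 4, "dx": 0.2, "dy": 0.1, "dz": 0, "ax": 0, "ay": 0, "az": 0},
    {"hand": 4, "dx": 0.2, "dy": 0.1, "dz": 0, "ax": 0, "ay": 0, "az": 0}
  ]
}}

```text
clock: 15.92
tcp_pos: [0.5695, -0.1363, -0.0163]
eef_rot: [2.342, 2.094, 0.001]
force: [0.9, 0.0, -1.1]
gripper_width: 0.0454
finger_force: 15.0
```

Request:
{"name": "move_arm", "arguments": {
  "motion": [
    {"hand": 4, "dx": 0.15, "dy": 0.1, "dz": 0, "ax": 0, "ay": 0, "az": 0},
    {"hand": 4, "dx": 0.15, "dy": 0.1, "dz": 0, "ax": 0, "ay": 0, "az": 0}
  ]
}}

```text
clock: 16.18
tcp_pos: [0.5704, -0.135, -0.0166]
eef_rot: [2.342, 2.094, -0.0]
force: [-0.3, -0.5, -0.0]
gripper_width: 0.0458
finger_force: 15.0
```

Request:
{"name": "move_arm", "arguments": {
  "motion": [
    {"hand": 4, "dx": 0.15, "dy": 0.15, "dz": 0.05, "ax": 0, "ay": 0, "az": 0},
    {"hand": 4, "dx": 0.15, "dy": 0.15, "dz": 0.05, "ax": 0, "ay": 0, "az": 0}
  ]
}}

```text
clock: 16.42
tcp_pos: [0.5704, -0.1349, -0.0174]
eef_rot: [-2.341, -2.094, 0.005]
force: [-5.8, -7.8, 1.9]
gripper_width: 0.0458
finger_force: 15.0
```

Request:
{"name": "move_arm", "arguments": {
  "motion": [
    {"hand": 4, "dx": 0.1, "dy": 0.1, "dz": 0, "ax": 0, "ay": 0, "az": 0},
    {"hand": 4, "dx": 0.1, "dy": 0.1, "dz": 0, "ax": 0, "ay": 0, "az": 0}
  ]
}}

```text
clock: 16.68
tcp_pos: [0.5705, -0.1347, -0.0176]
eef_rot: [-2.34, -2.094, 0.007]
force: [-7.9, -14.3, 2.2]
gripper_width: 0.0457
finger_force: 15.0
```

Request:
{"name": "move_arm", "arguments": {
  "motion": [
    {"hand": 4, "dx": -0.2, "dy": -0.15, "dz": 0.05, "ax": 0, "ay": 0, "az": 0},
    {"hand": 6, "dx": -0.2, "dy": -0.15, "dz": 0.05, "ax": 0, "ay": 0, "az": 0},
    {"hand": 6, "dx": -0.2, "dy": -0.15, "dz": 0.05, "ax": 0, "ay": 0, "az": 0},
    {"hand": 6, "dx": -0.2, "dy": -0.15, "dz": 0.05, "ax": 0, "ay": 0, "az": 0},
    {"hand": 6, "dx": -0.2, "dy": -0.15, "dz": -5, "ax": 0, "ay": 0, "az": 0},
    {"hand": 6, "dx": -0.2, "dy": -0.15, "dz": -9, "ax": 0, "ay": 0, "az": 0},
    {"hand": 6, "dx": -0.2, "dy": -0.15, "dz": -9, "ax": 0, "ay": 0, "az": 0}
  ]
}}

```text
clock: 17.55
tcp_pos: [0.574, -0.1351, 0.0762]
eef_rot: [2.338, 2.091, 0.006]
force: [-0.5, -0.0, 0.2]
gripper_width: 0.0601
finger_force: 0.0
```

```bash
python3 - <<'E'
from h import *
s=ctrl.observe();print(s['clock'],s['tcp_pos'],yaw(),s['gripper_width'])
im,W=shot("w9")
# from here: palettes' left ends and fence colours; bottle caps from the top view
t=ctrl.read_camera("top")[:,:,::-1].copy();cv2.imwrite("pics/top2.png",t)
o=np.zeros((600,800,3),np.uint8);o[:300]=cv2.resize(im[70:220,150:550],(800,300));o[300:]=cv2.resize(t[160:270,180:473],(800,300),interpolation=cv2.INTER_CUBIC);cv2.imwrite("pics/m9.png",o)
print(shift([.442,.006,.09],165))
E
```

```text
17.55 [ 0.57403974 -0.13509267  0.0761787 ] 83.59918854850437 0.06013730879432728
(array([ 12.52, -14.43,  -1.7 ]), np.float64(-81.41))
```

View pics/m9.png

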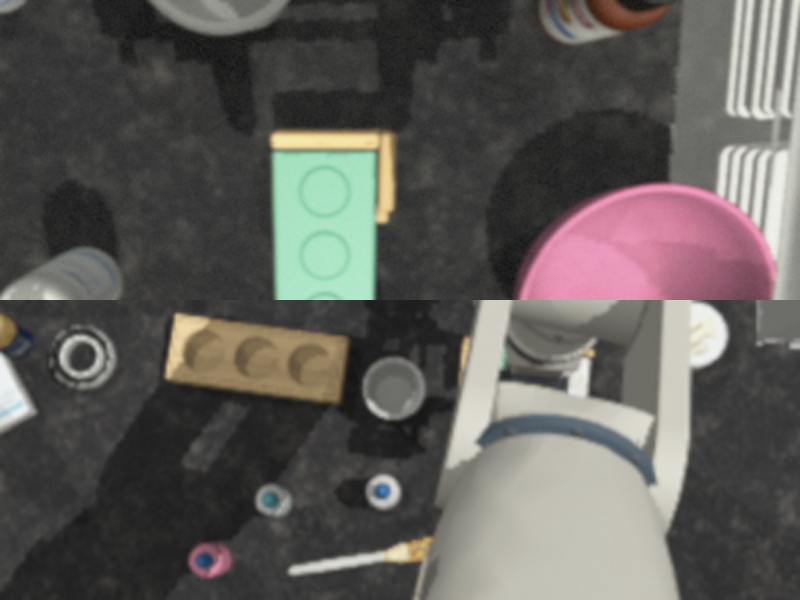

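The top half shows the green palette flush in the corner of the left and back fences, exactly over the white one. The cup is undisturbed. Now the rinse bottle, the white-bodied one with the blue cap at (382,492) in the lower half.

Request:
{"name": "move_arm", "arguments": {
  "motion": [
    {"hand": 6.5, "dx": 3, "dy": -3.5, "dz": -2, "ax": 0, "ay": 0, "az": -10},
    {"hand": 6.5, "dx": 6, "dy": -7, "dz": -2, "ax": 0, "ay": 0, "az": -20},
    {"hand": 6.5, "dx": 9, "dy": -11, "dz": -2, "ax": 0, "ay": 0, "az": -30},
    {"hand": 6.5, "dx": 12.5, "dy": -14.4, "dz": -2, "ax": 0, "ay": 0, "az": -40},
    {"hand": 6.5, "dx": 12.5, "dy": -14.4, "dz": -2, "ax": 0, "ay": 0, "az": -50},
    {"hand": 6.5, "dx": 12.5, "dy": -14.4, "dz": -2, "ax": 0, "ay": 0, "az": -60},
    {"hand": 6.5, "dx": 12.5, "dy": -14.4, "dz": -2, "ax": 0, "ay": 0, "az": -70},
    {"hand": 6.5, "dx": 12.5, "dy": -14.4, "dz": -2, "ax": 0, "ay": 0, "az": -81.4},
    {"hand": 6.5, "dx": 12.5, "dy": -14.4, "dz": -2, "ax": 0, "ay": 0, "az": -81.4},
    {"hand": 6.5, "dx": 12.5, "dy": -14.4, "dz": -2, "ax": 0, "ay": 0, "az": -81.4}
  ]
}}

```text
clock: 18.9
tcp_pos: [0.4417, 0.0057, 0.0922]
eef_rot: [-0.416, -3.113, 0.0]
force: [0.4, 0.0, -0.4]
gripper_width: 0.0652
finger_force: 0.0
```

```bash
python3 - <<'E'
from h import *
s=ctrl.observe();print(s['clock'],s['tcp_pos'],yaw(),s['q'][5])
# refine well centres using top2 + earlier; rack fence etc.
print(shift([.442,.006,-.009],165), "place", shift([.594,.196,.09],165,frm=[.442,.006,-.009],fy=165))
E
```

```text
18.9 [0.44165781 0.00567725 0.09219273] 164.769997142875 -1.2955687111336098
(array([-0.02,  0.04, 10.12]), np.float64(-0.23)) place (array([-9.76, 22.29, -9.9 ]), np.float64(0.0))
```

Request:
{"name": "move_arm", "arguments": {
  "force": 12,
  "motion": [
    {"hand": 6.5, "dx": 0, "dy": 0, "dz": 5, "ax": 0, "ay": 0, "az": 0},
    {"hand": 6.5, "dx": 0, "dy": 0, "dz": 8, "ax": 0, "ay": 0, "az": 0},
    {"hand": 6.5, "dx": 0, "dy": 0, "dz": 10.1, "ax": 0, "ay": 0, "az": 0},
    {"hand": 6.5, "dx": 0, "dy": 0, "dz": 10.1, "ax": 0, "ay": 0, "az": 0},
    {"hand": 2.8, "dx": 0, "dy": 0, "dz": 10.1, "ax": 0, "ay": 0, "az": 0},
    {"hand": 2.8, "dx": 0, "dy": 0, "dz": 10.1, "ax": 0, "ay": 0, "az": 0},
    {"hand": 2.8, "dx": 0, "dy": 0, "dz": 10.1, "ax": 0, "ay": 0, "az": 0},
    {"hand": 2.8, "dx": 0, "dy": 0, "dz": 10.1, "ax": 0, "ay": 0, "az": 0},
    {"hand": 2.8, "dx": 0, "dy": 0, "dz": 10.1, "ax": 0, "ay": 0, "az": 0}
  ]
}}

```text
clock: 20.02
tcp_pos: [0.4428, 0.0057, -0.0077]
eef_rot: [0.41, 3.114, 0.0]
force: [0.5, 0.6, 5.7]
gripper_width: 0.0335
finger_force: 11.9
```

Request:
{"name": "move_arm", "arguments": {
  "motion": [
    {"hand": 2.8, "dx": 0, "dy": 0, "dz": -4, "ax": 0, "ay": 0, "az": 0},
    {"hand": 2.8, "dx": 0, "dy": 0, "dz": -8, "ax": 0, "ay": 0, "az": 0},
    {"hand": 2.8, "dx": -2, "dy": 4.5, "dz": -8, "ax": 0, "ay": 0, "az": 0},
    {"hand": 2.8, "dx": -4, "dy": 9, "dz": -8, "ax": 0, "ay": 0, "az": 0},
    {"hand": 2.8, "dx": -6, "dy": 13.5, "dz": -8, "ax": 0, "ay": 0, "az": 0},
    {"hand": 2.8, "dx": -8, "dy": 18, "dz": -8, "ax": 0, "ay": 0, "az": 0},
    {"hand": 2.8, "dx": -9.8, "dy": 22.3, "dz": -8, "ax": 0, "ay": 0, "az": 0},
    {"hand": 2.8, "dx": -9.8, "dy": 22.3, "dz": -6, "ax": 0, "ay": 0, "az": 0},
    {"hand": 2.8, "dx": -9.8, "dy": 22.3, "dz": -5, "ax": 0, "ay": 0, "az": 0},
    {"hand": 2.8, "dx": -9.8, "dy": 22.3, "dz": -5, "ax": 0, "ay": 0, "az": 0}
  ]
}}

```text
clock: 21.28
tcp_pos: [0.5927, 0.1943, 0.0405]
eef_rot: [-0.411, -3.111, 0.003]
force: [-0.3, 0.2, -0.3]
gripper_width: 0.0334
finger_force: 11.9
```

```bash
python3 - <<'E'
from h import *
s=ctrl.observe();print(s['clock'],s['tcp_pos'],yaw(),s['gripper_width'],s['finger_force'])
t=ctrl.read_camera("top")[:,:,::-1].copy();cv2.imwrite("pics/top3.png",t)
# wells: darker ellipses inside the rack in the first top picture
C=cam("top");im=cv2.imread("pics/top0.png")[150:210,230:320];big=cv2.resize(im,None,fx=6,fy=6,interpolation=cv2.INTER_CUBIC)
g=cv2.GaussianBlur(cv2.cvtColor(big,cv2.COLOR_BGR2GRAY),(9,9),0)
for c in cv2.HoughCircles(g,cv2.HOUGH_GRADIENT,1,60,param1=60,param2=18,minRadius=38,maxRadius=54)[0][:6]:
    print(c,onplane(C,[230+(c[0]+.5)/6-.5,150+(c[1]+.5)/6-.5],.026)[0].round(4))
print(shift([.595,.196,-.001],165))
E
```

```text
21.275 [0.59273071 0.19431991 0.04048132] 164.94768777081208 0.03342344604270432 11.881201072174008
[262.5 188.5  47.7] [0.5867 0.1425 0.026 ]
[380.5 205.5  47.9] [0.5777 0.085  0.026 ]
[147.5 172.5  47.1] [0.5951 0.1988 0.026 ]
(array([-0.11,  0.18,  4.24]), np.float64(-0.06))
```

Request:
{"name": "move_arm", "arguments": {
  "motion": [
    {"hand": 2.8, "dx": -0.1, "dy": 0.3, "dz": 0, "ax": 0, "ay": 0, "az": 0},
    {"hand": 2.8, "dx": -0.1, "dy": 0.3, "dz": 2.5, "ax": 0, "ay": 0, "az": 0},
    {"hand": 2.8, "dx": -0.1, "dy": 0.3, "dz": 3, "ax": 0, "ay": 0, "az": 0},
    {"hand": 2.8, "dx": -0.1, "dy": 0.3, "dz": 3, "ax": 0, "ay": 0, "az": 0}
  ]
}}

```text
clock: 21.82
tcp_pos: [0.5964, 0.1982, 0.0122]
eef_rot: [-0.411, -3.115, 0.0]
force: [0.3, 0.1, 0.8]
gripper_width: 0.0337
finger_force: 11.9
```

Request:
{"name": "move_arm", "arguments": {
  "motion": [
    {"hand": 2.8, "dx": 0, "dy": 0, "dz": 0.6, "ax": 0, "ay": 0, "az": 0},
    {"hand": 2.8, "dx": 0, "dy": 0, "dz": 1.1, "ax": 0, "ay": 0, "az": 0},
    {"hand": 2.8, "dx": 0, "dy": 0, "dz": 1.1, "ax": 0, "ay": 0, "az": 0}
  ]
}}

```text
clock: 22.2
tcp_pos: [0.5961, 0.1982, 0.0006]
eef_rot: [-0.41, -3.114, 0.0]
force: [0.6, 0.6, 0.3]
gripper_width: 0.0331
finger_force: 11.9
```

Request:
{"name": "move_arm", "arguments": {
  "motion": [
    {"hand": 2.8, "dx": 0, "dy": 0, "dz": 0.2, "ax": 0, "ay": 0, "az": 0},
    {"hand": 2.8, "dx": 0, "dy": 0, "dz": 0.2, "ax": 0, "ay": 0, "az": 0},
    {"hand": 5.5, "dx": 0, "dy": 0, "dz": 0.2, "ax": 0, "ay": 0, "az": 0},
    {"hand": 5.5, "dx": 0, "dy": 0, "dz": 0.2, "ax": 0, "ay": 0, "az": 0},
    {"hand": 5.5, "dx": 0, "dy": 0, "dz": 0.2, "ax": 0, "ay": 0, "az": 0},
    {"hand": 5.5, "dx": 0, "dy": 0, "dz": -3, "ax": 0, "ay": 0, "az": 0},
    {"hand": 5.5, "dx": 0, "dy": 0, "dz": -7, "ax": 0, "ay": 0, "az": 0},
    {"hand": 5.5, "dx": 0, "dy": 0, "dz": -9.5, "ax": 0, "ay": 0, "az": 0},
    {"hand": 5.5, "dx": 0, "dy": 0, "dz": -9.5, "ax": 0, "ay": 0, "az": 0}
  ]
}}

```text
clock: 23.32
tcp_pos: [0.5979, 0.1988, 0.098]
eef_rot: [0.41, 3.111, 0.003]
force: [0.8, -0.6, -0.6]
gripper_width: 0.0552
finger_force: 0.0
```

```bash
python3 - <<'E'
from h import *
s=ctrl.observe();print(s['clock'],s['tcp_pos'],yaw())
print(shift([.435,.118,.095],150))
E
```

```text
23.325 [0.59791998 0.19881105 0.09796129] 164.9857792305654
(array([ 13.64, -12.03,   0.3 ]), np.float64(14.99))
```

Request:
{"name": "move_arm", "arguments": {
  "motion": [
    {"hand": 6.5, "dx": 4, "dy": -3.5, "dz": 0, "ax": 0, "ay": 0, "az": 5},
    {"hand": 6.5, "dx": 8, "dy": -7, "dz": 0, "ax": 0, "ay": 0, "az": 15},
    {"hand": 6.5, "dx": 11, "dy": -9.7, "dz": 0, "ax": 0, "ay": 0, "az": 15},
    {"hand": 6.5, "dx": 13.6, "dy": -12, "dz": 0, "ax": 0, "ay": 0, "az": 15},
    {"hand": 6.5, "dx": 13.6, "dy": -12, "dz": 0, "ax": 0, "ay": 0, "az": 15},
    {"hand": 6.5, "dx": 13.6, "dy": -12, "dz": 4, "ax": 0, "ay": 0, "az": 15},
    {"hand": 6.5, "dx": 13.6, "dy": -12, "dz": 8.5, "ax": 0, "ay": 0, "az": 15},
    {"hand": 6.5, "dx": 13.6, "dy": -12, "dz": 10.6, "ax": 0, "ay": 0, "az": 15},
    {"hand": 6.5, "dx": 13.6, "dy": -12, "dz": 10.6, "ax": 0, "ay": 0, "az": 15}
  ]
}}

```text
clock: 24.45
tcp_pos: [0.433, 0.1175, -0.012]
eef_rot: [-0.813, -3.031, 0.003]
force: [-0.8, 0.7, -0.4]
gripper_width: 0.0654
finger_force: 0.0
```

Request:
{"name": "move_arm", "arguments": {
  "force": 12,
  "motion": [
    {"hand": 2.6, "dx": 0, "dy": 0, "dz": 0, "ax": 0, "ay": 0, "az": 0},
    {"hand": 2.6, "dx": 0, "dy": 0, "dz": 0, "ax": 0, "ay": 0, "az": 0},
    {"hand": 2.6, "dx": 0, "dy": 0, "dz": 0, "ax": 0, "ay": 0, "az": 0},
    {"hand": 2.6, "dx": 0, "dy": 0, "dz": 0, "ax": 0, "ay": 0, "az": 0},
    {"hand": 2.6, "dx": 0, "dy": 0, "dz": 0, "ax": 0, "ay": 0, "az": 0}
  ]
}}

```text
clock: 25.08
tcp_pos: [0.4345, 0.1178, -0.0096]
eef_rot: [0.813, 3.033, 0.001]
force: [-0.9, 0.9, 5.6]
gripper_width: 0.0313
finger_force: 11.9
```

```bash
python3 - <<'E'
from h import *
s=ctrl.observe();print(s['clock'],s['tcp_pos'],yaw(),s['gripper_width'],s['finger_force'])
print(shift([.587,.140,s['tcp_pos'][2]+.06],150))
E
```

```text
25.075 [ 0.43453896  0.11782695 -0.00962517] 149.98452293213424 0.03131587444293715 11.927216015174054
(array([-12.09,   9.55,  -6.  ]), np.float64(-0.02))
```

Request:
{"name": "move_arm", "arguments": {
  "motion": [
    {"hand": 2.6, "dx": 0, "dy": 0, "dz": -4, "ax": 0, "ay": 0, "az": 0},
    {"hand": 2.6, "dx": -1, "dy": 0.8, "dz": -7, "ax": 0, "ay": 0, "az": 0},
    {"hand": 2.6, "dx": -5, "dy": 4, "dz": -7, "ax": 0, "ay": 0, "az": 0},
    {"hand": 2.6, "dx": -9, "dy": 7.1, "dz": -7, "ax": 0, "ay": 0, "az": 0},
    {"hand": 2.6, "dx": -12.1, "dy": 9.6, "dz": -6, "ax": 0, "ay": 0, "az": 0},
    {"hand": 2.6, "dx": -12.1, "dy": 9.6, "dz": -5, "ax": 0, "ay": 0, "az": 0},
    {"hand": 2.6, "dx": -12.1, "dy": 9.6, "dz": -5, "ax": 0, "ay": 0, "az": 0}
  ]
}}

```text
clock: 25.95
tcp_pos: [0.5844, 0.1397, 0.0384]
eef_rot: [-0.813, -3.031, 0.003]
force: [-0.2, 0.7, -0.6]
gripper_width: 0.0312
finger_force: 11.9
```

```bash
python3 - <<'E'
from h import *
s=ctrl.observe();print(s['clock'],s['tcp_pos'],yaw(),s['gripper_width'],s['force'])
print(shift([.587,.140,-.002],150))
E
```

```text
25.95 [0.5843665  0.13966348 0.03836255] 149.98425113486542 0.031176555820768163 [-0.23619079  0.66055032 -0.56279898]
(array([-0.21,  0.16,  4.04]), np.float64(-0.02))
```

Request:
{"name": "move_arm", "arguments": {
  "motion": [
    {"hand": 2.6, "dx": -0.1, "dy": 0.1, "dz": 2, "ax": 0, "ay": 0, "az": 0},
    {"hand": 2.6, "dx": -0.1, "dy": 0.1, "dz": 3, "ax": 0, "ay": 0, "az": 0},
    {"hand": 2.6, "dx": -0.1, "dy": 0.1, "dz": 3, "ax": 0, "ay": 0, "az": 0}
  ]
}}

```text
clock: 26.32
tcp_pos: [0.5868, 0.1403, 0.0087]
eef_rot: [-0.813, -3.033, 0.002]
force: [-0.5, 0.1, 0.2]
gripper_width: 0.0315
finger_force: 11.9
```

Request:
{"name": "move_arm", "arguments": {
  "motion": [
    {"hand": 2.6, "dx": 0, "dy": 0, "dz": 0.6, "ax": 0, "ay": 0, "az": 0},
    {"hand": 2.6, "dx": 0, "dy": 0, "dz": 1, "ax": 0, "ay": 0, "az": 0},
    {"hand": 2.6, "dx": 0, "dy": 0, "dz": 1, "ax": 0, "ay": 0, "az": 0}
  ]
}}

```text
clock: 26.7
tcp_pos: [0.588, 0.1406, -0.0003]
eef_rot: [-0.813, -3.034, 0.0]
force: [0.7, 0.2, -0.7]
gripper_width: 0.0314
finger_force: 11.9
```

Request:
{"name": "move_arm", "arguments": {
  "motion": [
    {"hand": 2.6, "dx": 0, "dy": 0, "dz": 0.3, "ax": 0, "ay": 0, "az": 0},
    {"hand": 2.6, "dx": 0, "dy": 0, "dz": 0.3, "ax": 0, "ay": 0, "az": 0},
    {"hand": 4.1, "dx": 0, "dy": 0, "dz": 0.3, "ax": 0, "ay": 0, "az": 0},
    {"hand": 4.1, "dx": 0, "dy": 0, "dz": 0.3, "ax": 0, "ay": 0, "az": 0},
    {"hand": 4.1, "dx": 0, "dy": 0, "dz": 0.3, "ax": 0, "ay": 0, "az": 0},
    {"hand": 4.1, "dx": 0, "dy": 0, "dz": -3, "ax": 0, "ay": 0, "az": 0},
    {"hand": 4.1, "dx": 0, "dy": 0, "dz": -7, "ax": 0, "ay": 0, "az": 0},
    {"hand": 4.1, "dx": 0, "dy": 0, "dz": -9.5, "ax": 0, "ay": 0, "az": 0},
    {"hand": 4.1, "dx": 0, "dy": 0, "dz": -9.5, "ax": 0, "ay": 0, "az": 0}
  ]
}}

```text
clock: 27.82
tcp_pos: [0.5897, 0.141, 0.0969]
eef_rot: [0.813, 3.031, 0.003]
force: [0.6, -0.3, 0.2]
gripper_width: 0.0407
finger_force: 0.0
```

```bash
python3 - <<'E'
from h import *
s=ctrl.observe();print(s['clock'],s['tcp_pos'],yaw(),s['gripper_width'])
print(shift([.453,-.135,.095],150))
t=ctrl.read_camera("top")[:,:,::-1].copy();cv2.imwrite("pics/top4.png",t)
E
```

```text
27.825 [0.58967797 0.14096369 0.09690264] 149.98662014594038 0.0406840760195681
(array([ -1.97, -30.73,   0.19]), np.float64(-0.01))
```

Request:
{"name": "move_arm", "arguments": {
  "motion": [
    {"hand": 5.6, "dx": -0.3, "dy": -5, "dz": 0, "ax": 0, "ay": 0, "az": 0},
    {"hand": 5.6, "dx": -0.6, "dy": -10, "dz": 0, "ax": 0, "ay": 0, "az": 0},
    {"hand": 5.6, "dx": -1, "dy": -16, "dz": 0, "ax": 0, "ay": 0, "az": 0},
    {"hand": 5.6, "dx": -1.4, "dy": -22, "dz": 0, "ax": 0, "ay": 0, "az": 0},
    {"hand": 5.6, "dx": -1.7, "dy": -27, "dz": 0, "ax": 0, "ay": 0, "az": 0},
    {"hand": 5.6, "dx": -2, "dy": -30.7, "dz": 0, "ax": 0, "ay": 0, "az": 0},
    {"hand": 5.6, "dx": -2, "dy": -30.7, "dz": 0, "ax": 0, "ay": 0, "az": 0}
  ]
}}

```text
clock: 28.75
tcp_pos: [0.4499, -0.1365, 0.0936]
eef_rot: [-0.818, -3.031, 0.0]
force: [-0.0, -0.5, 0.8]
gripper_width: 0.0561
finger_force: 0.0
```

```bash
python3 - <<'E'
from h import *
s=ctrl.observe();print(s['clock'],s['tcp_pos'],yaw(),s['q'][5])
print(shift([.453,-.135,-.011],150))
E
```

```text
28.75 [ 0.44991229 -0.13654566  0.0935976 ] 149.7988232464984 -1.341264727386916
(array([-0.19,  0.29, 10.46]), np.float64(-0.2))
```

Request:
{"name": "move_arm", "arguments": {
  "force": 12,
  "motion": [
    {"hand": 5.6, "dx": -0.1, "dy": 0.1, "dz": 4, "ax": 0, "ay": 0, "az": 0},
    {"hand": 5.6, "dx": -0.1, "dy": 0.1, "dz": 8, "ax": 0, "ay": 0, "az": 0},
    {"hand": 5.6, "dx": -0.1, "dy": 0.1, "dz": 10.5, "ax": 0, "ay": 0, "az": 0},
    {"hand": 5.6, "dx": -0.1, "dy": 0.1, "dz": 10.5, "ax": 0, "ay": 0, "az": 0},
    {"hand": 2.8, "dx": -0.1, "dy": 0.1, "dz": 10.5, "ax": 0, "ay": 0, "az": 0},
    {"hand": 2.8, "dx": -0.1, "dy": 0.1, "dz": 10.5, "ax": 0, "ay": 0, "az": 0},
    {"hand": 2.8, "dx": -0.1, "dy": 0.1, "dz": 10.5, "ax": 0, "ay": 0, "az": 0},
    {"hand": 2.8, "dx": -0.1, "dy": 0.1, "dz": 10.5, "ax": 0, "ay": 0, "az": 0}
  ]
}}

```text
clock: 29.75
tcp_pos: [0.4542, -0.1352, -0.0093]
eef_rot: [0.813, 3.032, 0.0]
force: [0.9, 0.2, 6.3]
gripper_width: 0.033
finger_force: 12.0
```

```bash
python3 - <<'E'
from h import *
s=ctrl.observe();print(s['clock'],s['tcp_pos'],yaw(),s['gripper_width'],s['finger_force'])
print(shift([.5785,.083,s['tcp_pos'][2]+.06],150))
E
```

```text
29.75 [ 0.45421979 -0.13515169 -0.00926195] 149.97539026157946 0.03302103506837122 11.976474891998805
(array([ 0.16, 25.11, -6.  ]), np.float64(-0.02))
```

Request:
{"name": "move_arm", "arguments": {
  "motion": [
    {"hand": 2.8, "dx": 0, "dy": 0, "dz": -5, "ax": 0, "ay": 0, "az": 0},
    {"hand": 2.8, "dx": 0, "dy": 0, "dz": -10, "ax": 0, "ay": 0, "az": 0},
    {"hand": 2.8, "dx": 0, "dy": 5, "dz": -10, "ax": 0, "ay": 0, "az": 0},
    {"hand": 2.8, "dx": 0.1, "dy": 10, "dz": -10, "ax": 0, "ay": 0, "az": 0},
    {"hand": 2.8, "dx": 0.1, "dy": 15, "dz": -10, "ax": 0, "ay": 0, "az": 0},
    {"hand": 2.8, "dx": 0.1, "dy": 20, "dz": -10, "ax": 0, "ay": 0, "az": 0},
    {"hand": 2.8, "dx": 0.2, "dy": 25.1, "dz": -10, "ax": 0, "ay": 0, "az": 0},
    {"hand": 2.8, "dx": 0.2, "dy": 25.1, "dz": -7, "ax": 0, "ay": 0, "az": 0},
    {"hand": 2.8, "dx": 0.2, "dy": 25.1, "dz": -5, "ax": 0, "ay": 0, "az": 0},
    {"hand": 2.8, "dx": 0.2, "dy": 25.1, "dz": -5, "ax": 0, "ay": 0, "az": 0}
  ]
}}

```text
clock: 31.0
tcp_pos: [0.5754, 0.0833, 0.0385]
eef_rot: [-0.812, -3.031, 0.002]
force: [-0.0, -0.3, -0.3]
gripper_width: 0.0327
finger_force: 12.0
```

```bash
python3 - <<'E'
from h import *
s=ctrl.observe();print(s['clock'],s['tcp_pos'],yaw(),s['gripper_width'],s['force'])
print(shift([.5785,.083,-.002],150))
E
```

```text
31.0 [0.57544825 0.08330634 0.03848694] 149.99467018894018 0.03269431714793912 [-0.01263371 -0.32198878 -0.31283323]
(array([-0.28,  0.13,  4.05]), np.float64(-0.01))
```

Request:
{"name": "move_arm", "arguments": {
  "motion": [
    {"hand": 2.8, "dx": -0.1, "dy": 0.1, "dz": 2, "ax": 0, "ay": 0, "az": 0},
    {"hand": 2.8, "dx": -0.1, "dy": 0.1, "dz": 3, "ax": 0, "ay": 0, "az": 0},
    {"hand": 2.8, "dx": -0.1, "dy": 0.1, "dz": 3, "ax": 0, "ay": 0, "az": 0}
  ]
}}

```text
clock: 31.38
tcp_pos: [0.5777, 0.0836, 0.009]
eef_rot: [-0.813, -3.033, 0.001]
force: [0.2, -0.1, 0.4]
gripper_width: 0.0332
finger_force: 12.0
```

Request:
{"name": "move_arm", "arguments": {
  "motion": [
    {"hand": 2.8, "dx": 0, "dy": 0, "dz": 0.6, "ax": 0, "ay": 0, "az": 0},
    {"hand": 2.8, "dx": 0, "dy": 0, "dz": 1.1, "ax": 0, "ay": 0, "az": 0},
    {"hand": 2.8, "dx": 0, "dy": 0, "dz": 1.1, "ax": 0, "ay": 0, "az": 0}
  ]
}}

```text
clock: 31.75
tcp_pos: [0.5782, 0.0838, -0.0014]
eef_rot: [-0.813, -3.034, 0.0]
force: [-0.0, 0.0, -1.2]
gripper_width: 0.0329
finger_force: 12.0
```

Base is about 2 mm above the well floor. I'll lower, release, lift and withdraw to the right at height for a check picture.

Request:
{"name": "move_arm", "arguments": {
  "motion": [
    {"hand": 2.8, "dx": 0, "dy": 0, "dz": 0.2, "ax": 0, "ay": 0, "az": 0},
    {"hand": 2.8, "dx": 0, "dy": 0, "dz": 0.2, "ax": 0, "ay": 0, "az": 0},
    {"hand": 4.3, "dx": 0, "dy": 0, "dz": 0.2, "ax": 0, "ay": 0, "az": 0},
    {"hand": 4.3, "dx": 0, "dy": 0, "dz": 0.2, "ax": 0, "ay": 0, "az": 0},
    {"hand": 4.3, "dx": 0, "dy": 0, "dz": 0.2, "ax": 0, "ay": 0, "az": 0},
    {"hand": 4.3, "dx": 0, "dy": 0, "dz": -3, "ax": 0, "ay": 0, "az": 0},
    {"hand": 4.3, "dx": 0, "dy": 0, "dz": -7, "ax": 0, "ay": 0, "az": 0},
    {"hand": 4.3, "dx": 0, "dy": 0, "dz": -11, "ax": 0, "ay": 0, "az": 0},
    {"hand": 4.3, "dx": 0, "dy": 0, "dz": -12, "ax": 0, "ay": 0, "az": 0}
  ]
}}

```text
clock: 32.88
tcp_pos: [0.5801, 0.0841, 0.1215]
eef_rot: [0.812, 3.031, 0.003]
force: [0.8, -0.4, 0.7]
gripper_width: 0.0431
finger_force: 0.0
```

```bash
python3 - <<'E'
from h import *
s=ctrl.observe();print(s['clock'],s['tcp_pos'],yaw(),s['q'])
print(shift([.33,-.03,.25],150))
E
```

```text
32.875 [0.58006452 0.08405549 0.12151574] 149.9864624067291 [ 1.41346418e-01  3.48607386e-01  1.77367718e+00 -2.50281905e-07
  1.01503818e+00 -9.05619153e-01]
(array([ 15.95, -22.38, -12.85]), np.float64(-0.01))
```

Request:
{"name": "move_arm", "arguments": {
  "motion": [
    {"hand": 6, "dx": 3, "dy": -4, "dz": -5, "ax": 0, "ay": 0, "az": 0},
    {"hand": 6, "dx": 6, "dy": -8, "dz": -10, "ax": 0, "ay": 0, "az": 10},
    {"hand": 6, "dx": 9, "dy": -12, "dz": -13, "ax": 0, "ay": 0, "az": 20},
    {"hand": 6, "dx": 12, "dy": -16, "dz": -13, "ax": 0, "ay": 0, "az": 30},
    {"hand": 6, "dx": 12, "dy": -16, "dz": -13, "ax": 0, "ay": 0, "az": 40},
    {"hand": 6, "dx": 12, "dy": -16, "dz": -13, "ax": 0, "ay": 0, "az": 50},
    {"hand": 6, "dx": 12, "dy": -16, "dz": -13, "ax": 0, "ay": 0, "az": 60},
    {"hand": 6, "dx": 12, "dy": -16, "dz": -13, "ax": 0, "ay": 0, "az": 70},
    {"hand": 6, "dx": 12, "dy": -16, "dz": -13, "ax": 0, "ay": 0, "az": 75}
  ]
}}

```text
clock: 34.0
tcp_pos: [0.3939, 0.0053, 0.2479]
eef_rot: [-2.496, -1.906, 0.002]
force: [-0.4, 0.6, -0.1]
gripper_width: 0.0605
finger_force: 0.0
```

Request:
{"name": "move_arm", "arguments": {
  "motion": [
    {"hand": 6, "dx": 0, "dy": 0, "dz": 0, "ax": 0, "ay": 0, "az": 10},
    {"hand": 6, "dx": 0, "dy": 0, "dz": 0, "ax": 0, "ay": 0, "az": 20},
    {"hand": 6, "dx": 0, "dy": 0, "dz": 0, "ax": 0, "ay": 0, "az": 30},
    {"hand": 6, "dx": 0, "dy": 0, "dz": 0, "ax": 0, "ay": 0, "az": 40},
    {"hand": 6, "dx": 0, "dy": 0, "dz": 0, "ax": 0, "ay": 0, "az": 50},
    {"hand": 6, "dx": 0, "dy": 0, "dz": 0, "ax": 0, "ay": 0, "az": 60},
    {"hand": 6, "dx": 0, "dy": 0, "dz": 0, "ax": 0, "ay": 0, "az": 70},
    {"hand": 6, "dx": 0, "dy": 0, "dz": 0, "ax": 0, "ay": 0, "az": 75},
    {"hand": 6, "dx": 0, "dy": 0, "dz": 0, "ax": 0, "ay": 0, "az": 75}
  ]
}}

```text
clock: 35.12
tcp_pos: [0.394, 0.0053, 0.2481]
eef_rot: [3.142, 0.001, -0.002]
force: [0.5, -0.2, 0.2]
gripper_width: 0.0601
finger_force: 0.0
```

```bash
python3 - <<'E'
from h import *
im,W=shot("w10");s=ctrl.observe();print(s['clock'],s['tcp_pos'],yaw())
t=ctrl.read_camera("top")[:,:,::-1].copy();cv2.imwrite("pics/top5.png",t)
sc=ctrl.read_camera("scene")[:,:,::-1]
o=np.zeros((600,800,3),np.uint8);o[:290]=cv2.resize(im[:230],(800,290));o[300:,:430]=cv2.resize(t[150:240,230:359],(430,300),interpolation=cv2.INTER_CUBIC)
o[300:,440:]=cv2.resize(sc[150:250,230:350],(360,300),interpolation=cv2.INTER_CUBIC)
cv2.imwrite("pics/m10.png",o)
E
```

```text
35.175 [0.39408017 0.0052856  0.24819329] 0.10166952142341094
```

View pics/m10.png

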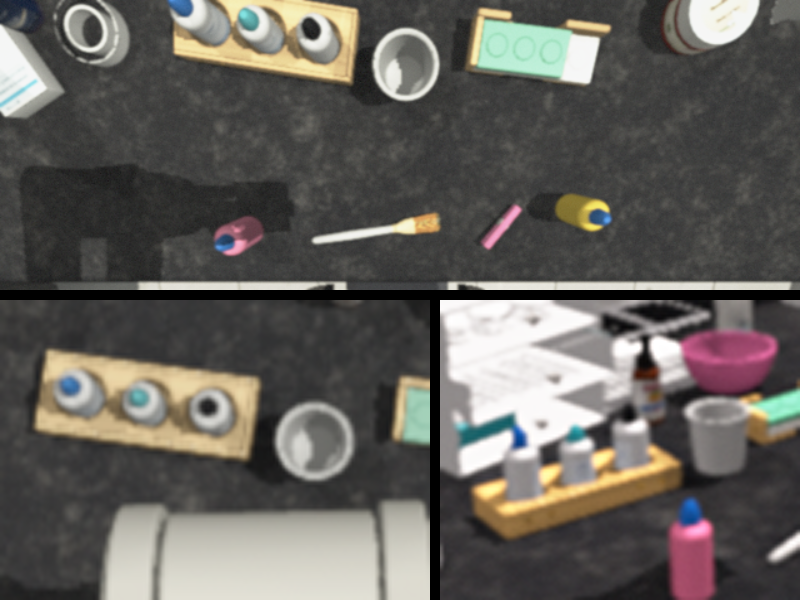

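The picture shows all three bottles upright in the wells (blue far left, teal middle, black next to the rest) and both palettes snug in the corner. The cup, tape and amber bottle are unmoved. One numeric check of the caps and the palette edges before handing in.

```bash
python3 - <<'E'
from h import *
C=cam("top")
for n,(x,y),z,w in(("rinse",(69,386),.09,(.595,.197)),("dev",(141,397),.078,(.587,.140)),("tint",(208,407),.084,(.5785,.083))):
    print(n,((onplane(C,[230+x*.3,150+(y-300)*.3],z)[0][:2]-w)*1000).round(1))
im,W=load("w10");a=np.radians(-6.35);c=np.array([.5693,-.148]);M=np.array([[np.cos(a),-np.sin(a)],[np.sin(a),np.cos(a)]])
g=lambda x,y,z:((onplane(W,[x*.8,y*230/290],z)[0][:2]-c)@M*1000).round(1)
print("green",g(482,22,.026),g(571,36,.026),g(563,79,.026),g(474,67,.026))
print("white right end",g(600,38,.016),g(588,83,.016))
E
```

```text
rinse [-3.8 -0.4]
dev [-3.6 -1.7]
tint [-5.1 -1.4]
green [18.6 65.1] [ 16.2 -29.5] [-25.  -30.5] [-24.1  66.4]
white right end [ 20.9 -64.8] [-23.7 -62.8]
```

```bash
python3 -c "
from workcell import ctrl
print(ctrl.finish_job())"
```

```text
the job is handed in; nothing more can be done
None
```

I handed the job in at about 35 s. The last pictures show both palettes home in the rest and the tint, developer and rinse bottles upright in their wells, with the cup, tape roll and amber bottle unmoved; no verdict was returned.

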